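# Charge the ball-mill jar

### The job

Charge the ball-mill jar: the porcelain balls have jammed at the mouth of the loading chute, so nudge the blocking ball back, as often as it takes and without picking balls out of the chute, until they have all run down into the jar, and add the balls from the rack as well. Then put the lid on, its lugs down through the notches, and turn it clockwise until it stops and is locked. Lift the closed jar by the lid's grip bar, keep it upright and set it fully home in the ring on the mill; leave the grey block alone.

Things in the scene. Friction and masses are not known exactly. Their poses are not given: they have to be found in the camera images.
- loader: the loader, fixed: a dark base plate 290 x 165 x 8 mm with an aluminium ring on it (the jar's nest) and, on posts, a sheet-metal chute. Origin on the bench below the nest's centre; x up the chute's slope, away from the robot; z up. Nest: inner radius 62 mm, 20 mm high, floor at z = 8 mm, gaps 22 mm wide at +y and -y. A straight lane of the chute leads from the mouth to the lip
- lip (a point): middle of the chute's lower edge, on its floor (loader frame x = 72, y = 0, z = 164 mm), 14 mm outside the jar's wall and 16 mm above its rim; balls that roll off it drop into the open jar. The floor rises 15 degrees along +x. The lane from here to the mouth is 61 mm wide and 55 mm long along the slope, its walls 22 mm high (square to the floor)
- mouth (a point): middle of the chute's mouth, on the floor, at the lane's upper end (loader frame x = 125, y = 0, z = 178 mm). From here cheeks 26 mm high spread at 45 degrees to each side, to a tray 126 mm wide with walls 32 mm high that ends 117 mm farther up. Balls side by side wedge here against the cheeks; push one about 35 to 40 mm back and outward along its cheek and another can roll past
- jar: the mill jar, grey plastic, open on top, 116 mm across, 140 mm high, 0.22 kg, standing in the loader's nest. Origin in the centre of its underside, z up. Two upright ribs (12 mm wide, 8 mm proud, from the foot, where they taper, to 64 mm height) at +y and -y fit the gaps of a nest and keep the jar from turning
- jar_rim (a point): centre of the jar's rim, axes as the jar's. The rim is an inward flange 6 mm thick with an 84 mm opening and two notches at +x and -x, 26 mm wide, that reach 53 mm from the axis. Below the flange the lid's lugs can turn from the notches about 76 degrees clockwise (seen from above) to a stop, hardly at all the other way. Locked so, the lid carries the jar
- lid: the jar's lid, aluminium, 0.1 kg, right way up on the bench. Origin in the centre of its underside, z up. Round boss 76 mm across, 17 mm high, with two lugs at its foot (18 mm wide, 8 mm high, at +x and -x, reaching 50 mm from the axis); above it a cap disc 112 mm across, 6 mm thick. Goes in with its x axis along the jar's (either way round); seated, its origin is 123 mm above the jar's
- lid_bar (a point): centre of the black grip bar on top of the lid, 36 mm above the lid's origin; the bar lies along the lid's x, 66 mm long, 14 mm wide, 27 mm high (27 mm over the cap disc)
- mill: the ball mill, fixed: a grey drive housing 250 x 200 mm, 50 mm high, with a steel plate and an aluminium ring on it; behind the ring (x from 97 mm) a control housing 125 mm high. Origin on the bench below the ring's axis, z up. The ring is like the loader's nest: inner radius 62 mm, 20 mm high, gaps 22 mm wide at its +y and -y for the jar's ribs (either way round)
- mill_seat (a point): centre of the ring's floor on the mill, 56 mm above the bench: where the jar's underside rests when it is fully home
- hard_block: bystander: smooth steel-grey block 60 x 75 x 22 mm lying behind the lid, to be left alone
- rack: ball rack, fixed: two level steel rods 8 mm thick along its y, 24 mm apart, between four upright plates 50 mm wide and 26 mm high, which part it into three pockets 49 mm long, 52 mm apart along y. Origin on the bench below its middle. A ball in it rests on the rods, its centre 33 mm above the bench, and can be taken by its sides across the rods
- ball_1: porcelain ball, 40 mm across, 70 g, white, rolls freely; origin at its centre; at the start one of two wedged side by side across the chute's mouth
- ball_2: porcelain ball, 40 mm across, 70 g, white, rolls freely; origin at its centre; at the start one of two wedged side by side across the chute's mouth
- ball_3: porcelain ball, 40 mm across, 70 g, white, rolls freely; origin at its centre; in the chute's tray at the start; may be absent
- ball_4: porcelain ball, 40 mm across, 70 g, white, rolls freely; origin at its centre; in the chute's tray at the start; may be absent
- ball_5: porcelain ball, 40 mm across, 70 g, white, rolls freely; origin at its centre; in the chute's tray at the start; may be absent
- ball_6: porcelain ball, 40 mm across, 70 g, white, rolls freely; origin at its centre; in the rack at the start; may be absent
- ball_7: porcelain ball, 40 mm across, 70 g, white, rolls freely; origin at its centre; in the rack at the start; may be absent
- ball_8: porcelain ball, 40 mm across, 70 g, white, rolls freely; origin at its centre; in the rack at the start; may be absent

How it is judged:
On the way, in this order (a step that is already met when the one before it is completed fails the run):
1. every ball is in the jar (horizontal distance between each of ball_1, ball_2, ball_3, ball_4, ball_5, ball_6, ball_7, ball_8 and jar below 0.045 m and z of ball_1 in the frame of jar between 0 and 0.105 m and z of ball_2 in the frame of jar between 0 and 0.105 m and z of ball_3 in the frame of jar between 0 and 0.105 m and z of ball_4 in the frame of jar between 0 and 0.105 m and z of ball_5 in the frame of jar between 0 and 0.105 m and z of ball_6 in the frame of jar between 0 and 0.105 m and z of ball_7 in the frame of jar between 0 and 0.105 m and z of ball_8 in the frame of jar between 0 and 0.105 m), for 0.3 s.
2. the lid is on the jar and turned to lock (z of lid in the frame of jar below 0.127 m and horizontal distance between lid and jar below 0.008 m and angle between the x axis of lid and the x axis of jar, either way round above 0.8 rad and angle between the z axis of lid and the z axis of jar, either way round below 0.1 rad), for 0.2 s.
3. the locked jar is lifted clear of the loader's nest (all of step 2 and z of jar in the frame of loader above 0.035 m), for 0.1 s.
At the end, for the whole second after the job is handed in: every ball is in the jar (centre under 105 mm over its underside); the lid is down (origin under 127 mm above the jar's) and turned over 46 degrees; the jar is upright, at rest in the mill's ring, within 4 mm of its floor and 7 mm of its centre (all of step 1 and all of step 2 and horizontal distance between jar and mill_seat below 0.007 m and z of jar in the frame of mill_seat below 0.004 m and angle between jar's own z axis and vertical below 0.06 rad and linear speed of each of jar, lid below 0.01 m/s); the robot touches nothing.
It fails at once if the jar is tipped by more than 0.6 rad (angle between jar's own z axis and vertical above 0.6 rad).
It fails at once if the grey block is moved by more than 30 mm (distance of hard_block from where it was at the start of the episode above 0.03 m).
It fails at once if a ball of the chute is picked up out of it (more than 250 mm above the loader's foot) (z of any of ball_1, ball_2, ball_3, ball_4, ball_5 in the frame of loader above 0.25 m).
Of ball_3, ball_4, ball_5 only 1 to 2 are there at a start; the rules pass over those that are not, and their reading is None.
Of ball_6, ball_7, ball_8 only 2 to 3 are there at a start; the rules pass over those that are not, and their reading is None.
At some moment in a run one of lid may be knocked a few centimetres aside while the robot is not near it.
It also fails if it takes over 210 s, if anything falls off the work surface, if the arm or the gripper's body presses on something with over 40 N, if the wrist force passes 120 N, or if a joint passes its speed limit or range.

### The arm

A 6-joint arm with a two-finger parallel gripper is mounted at the origin on a cart in front of the work surface, level with it; the furniture and walls round the work are solid. World frame = base frame: x ahead of the robot, y to its left, z up, the work surface at z = 0. Lengths are in m, angles in rad, forces in N, time in s.
With the tool pointing down it reaches from about 0.35 to 0.975 m from the base axis. Payload 17.4 kg.
Tool frame: the origin (TCP) lies at the very end of the fingers, on their centre line; the grasp point (between the pads) lies bot.tcp_to_grasp behind it (bot.tcp_to_grasp is the distance from the TCP to the grasp point, in m); z points along the fingers, y is the line along which they close (so a half turn about z gives the same grasp; the last joint's range is limited). The gripper opens to 85 mm and grips with 20 to 120 N. Pads are 22 mm wide; open, the fingers measure 114 mm over their backs; the gripper's body (76 mm by 85 mm) begins 54 mm behind the grasp point. The pads swing forward as they close: fully open they stand 13 mm farther back than shut.
Start: joints at [-1.274, 0.116, 1.442, -0, 1.584, -0.038], TCP at [0.222, -0.638, 0.231] pointing down, gripper open.
Joint ranges: [-2.83, 2.83], [-0.83, 2.19], [0.07, 2.5], [-1.14, 4.28], [0.01, 3], [-2.97, 2.97]. Speed limits (rad/s): [1.89, 1.89, 2.22, 3.14, 3.14, 3.14].

### API

Orientations are given as a unit quaternion [w, x, y, z].
In Python, from station import bot gives the robot as it stands. The module is installed in compiled form; this text tells all that it offers.
- The arm moves only by the shell command python3 -m handwheel 'ROWS' [OPENING] [FORCE]. ROWS is JSON, one flat list of numbers, 4 for each row, row after row: the shift along the tool's x, y, z in cm, then the turn about the tool's z in rad. A call has 1 to 10 rows; each row is the pose to reach, as a shift and turn from the pose commanded when the call began, along the tool's axes at that moment; what a row does not reach only later rows make up. A row lasts 1/8 s, in which the tool goes at most 62.5 mm and 10.7 degrees, less where a joint would pass 70% of its speed; a pose out of reach is approached as far as the arm can. A call with a gripper value outside its range is refused whole. OPENING is the closure, from 0 (fully open) to 1 (shut), set as the call begins (- or left out, the last holds). The fingers move at their own pace and stop on an object; FORCE is the grip in N (left out, the last holds). Time passes only in rows, so rows that repeat a pose let the fingers close. It gives the time, the measured TCP pose, the force, the opening and the grip force at its end, in the units of the state.
- bot.get_obs(): the state, without advancing time (a new reading comes with each control period).
- bot.grab_frame(name): name is "scene" or "top" or "wrist"; returns a dict with "frame" (400x640x3 uint8, blue, green, red), "fx", "fy", "cx", "cy" (pixels), "origin" and "orientation" of the camera in the world; the wrist camera has in their place "tool_from_camera" (4x4, takes a point from camera to tool coordinates, whose origin is the TCP and whose axes are the flange's). Camera axes: x right, y down, z forward; pixel columns grow to the right and rows downward; lengths in m; the calibration is good to about 2 mm. The wrist camera is an equidistant fisheye: a pixel r from the principal point sees the ray r / f radians off the axis. A picture is of the moment at which its call begins: read the wrist's pose just before it. There is no depth.
- bot.close_job(): hands the job in; it is judged then, once.
The state is a dict: "clock": time; "joint_positions": joint angles; "dq": joint speeds; "effort": joint torques, N m; "tcp_pos": TCP position; "eef_rot": TCP orientation; "wrist_force": force on the tool from outside, world axes, zero at the start; "moment": the same for the moment, N m; "gripper_width": finger opening in m; "gripper_force": force on a finger pad.
Only numpy, scipy, OpenCV 4.12 (cv2) and the standard library are available. Lean on these libraries where they do the work, as an engineer would, in place of code of your own. Each camera call takes 0.05 s, during which the arm holds its last target. There are 200 camera calls.

## Working session

There is one attempt and no reset: what is moved stays moved. The work goes in short steps, Python scripts to look and compute and a shell command to move; the robot and the scene stay as the last step left them, time stands still between calls to the robot, and variables do not carry over. Pictures are saved under pics/ and viewed, at most 14 in all, crops included, and the job is handed in when it is done.

```bash
mkdir -p pics
cat > h.py <<'E'
import numpy as np,cv2,sys
from scipy.spatial.transform import Rotation as R
from station import bot
def q(w): return R.from_quat([w[1],w[2],w[3],w[0]])
def ray(f,u,v):
    return q(f['orientation']).apply([(u-f['cx'])/f['fx'],(v-f['cy'])/f['fy'],1.])
def at(f,u,v,z):
    d=ray(f,u,v);o=np.array(f['origin']);return o+d*(z-o[2])/d[2]
def proj(f,p):
    c=q(f['orientation']).inv().apply(np.array(p)-f['origin']);return f['fx']*c[0]/c[2]+f['cx'],f['fy']*c[1]/c[2]+f['cy']
def togo(p,ang=None):
    o=bot.get_obs();r=q(o['eef_rot']);d=r.inv().apply(np.array(p)-o['tcp_pos'])*100
    return np.round(d,2)
E
python3 - <<'E'
from h import *
import pickle
o=bot.get_obs();print(o['clock'],o['tcp_pos'],o['eef_rot'],o['gripper_width'],bot.tcp_to_grasp, q(o['eef_rot']).as_matrix().round(3))
for n in('scene','top'):
    f=bot.grab_frame(n);pickle.dump(f,open(n+'.pkl','wb'));cv2.imwrite(f'pics/{n}0.png',f['frame']);print(n,f['fx'],f['origin'],f['orientation'])
E
```

```text
0.0 [ 0.22171595 -0.63734551  0.2305421 ] [-5.86972835e-04  9.86023818e-01  1.66603366e-01 -7.11225823e-05] 0.08565793641203762 0.0187 [[ 0.944  0.329 -0.   ]
 [ 0.329 -0.944  0.001]
 [ 0.    -0.001 -1.   ]]
scene 441.06466871418746 [1.19039082 0.12098883 1.29785151] [-0.16052907  0.62427487  0.74118566 -0.18749697]
top 377.7462237280177 [0.52031349 0.04344683 1.07721281] [ 0.02076882 -0.70357395  0.71002249 -0.02050409]
```

View pics/scene0.png

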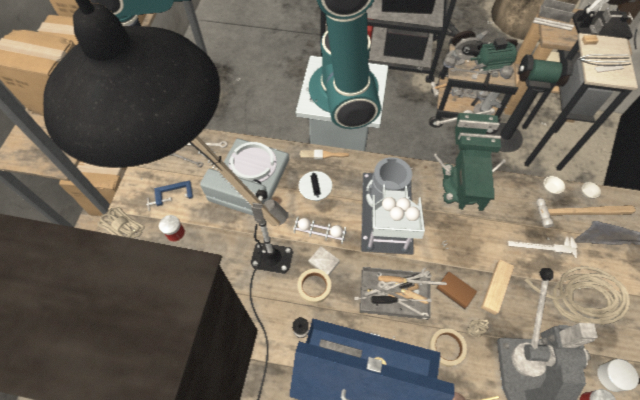

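View pics/top0.png

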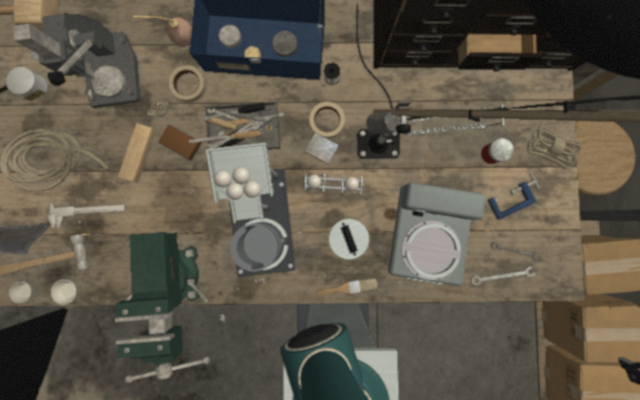

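Run:
```python
import pickle,cv2
f=pickle.load(open('top.pkl','rb'))['frame']
a=cv2.resize(f[130:290,195:345],None,fx=3.7,fy=3.7,interpolation=cv2.INTER_CUBIC)
cv2.imwrite('pics/t1.png',a)
b=cv2.resize(f[160:300,290:490],None,fx=4,fy=4,interpolation=cv2.INTER_CUBIC)
cv2.imwrite('pics/t2.png',b)
```

```text
(no output)
```

View pics/t1.png

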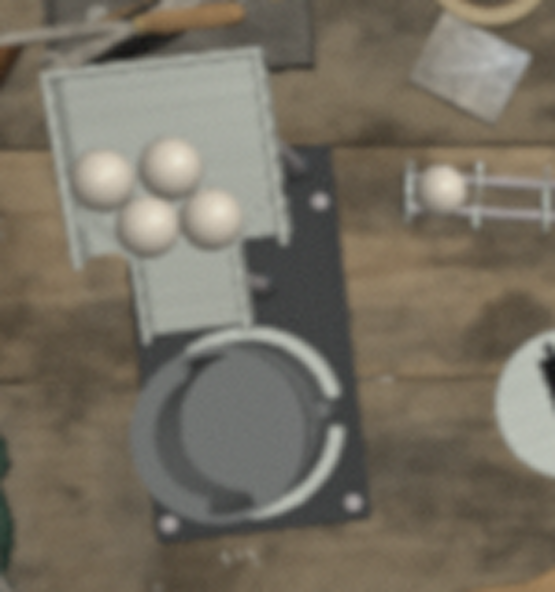

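View pics/t2.png

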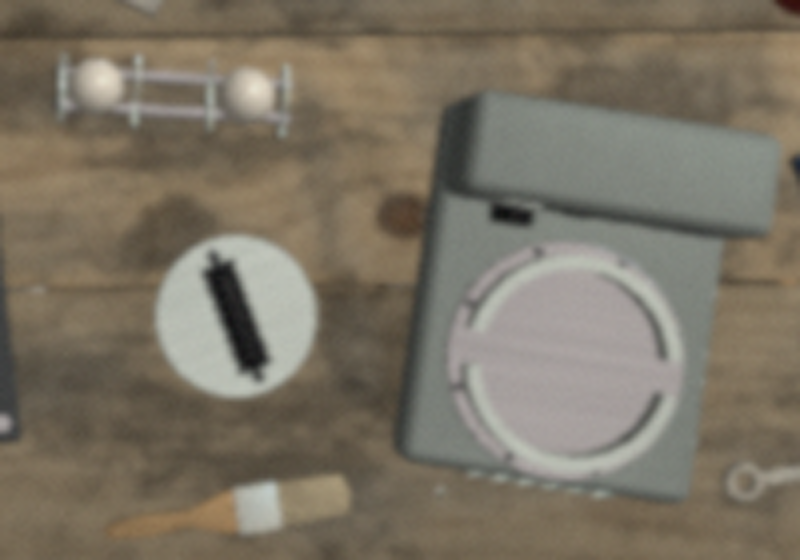

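```bash
cat > m.py <<'E'
from h import *
import pickle
def circ(r,z,n=60): t=np.linspace(0,2*np.pi,n);return np.c_[r*np.cos(t),r*np.sin(t),0*t+z]
def sl(s,y,h): # chute coords: s along slope from lip
    c,k=np.cos(np.radians(15)),np.sin(np.radians(15));return [72+s*c-h*k,y,164+s*k+h*c]
T=175-3
loader=[circ(62,28),circ(58,148),circ(42,148)]+[np.array([sl(0,g*30.5,22),sl(55,g*30.5,22),sl(87,g*63,29),sl(172,g*63,32)]) for g in(1,-1)]+[np.array([sl(172,63,32),sl(172,-63,32)]),np.array([sl(0,-30.5,0),sl(0,30.5,0)])]
mill=[circ(62,76),np.array([[0,-70,76],[0,70,76]]),np.array([[97,-100,125],[97,100,125]])]
lid=[circ(56,23),np.array([[-33,0,50],[33,0,50]])]
rack=[np.array([[-12,-78,25],[-12,78,25]]),np.array([[12,-78,25],[12,78,25]])]+[np.array([[-25,y,26],[25,y,26]]) for y in(-78,-26,26,78)]
def w(P,x,y,a): 
    c,s=np.cos(a),np.sin(a);return np.asarray(P)/1000@np.array([[c,s,0],[-s,c,0],[0,0,1]])+[x,y,0]
def draw(f,img,S,off,items):
    for M,p,col in items:
        for P in M:
            u=np.array([proj(f,v) for v in w(P,*p)]);cv2.polylines(img,[(((u-off+.5)*S-.5)*4).round().astype(int)],False,col,1,cv2.LINE_AA,2)
    return img
E
cat > fit.py <<'E'
from m import *
from scipy.optimize import least_squares
f=pickle.load(open('top.pkl','rb'))
A=lambda u,v:((u+.5)/3.7-.5+195,(v+.5)/3.7-.5+130); B=lambda u,v:((u+.5)/4-.5+290,(v+.5)/4-.5+160)
lp=[(sl(0,30.5,22),A(147,340)),(sl(0,-30.5,22),A(250,324)),(sl(172,63,32),A(47,73)),(sl(172,-63,32),A(261,52)),(sl(87,-63,29),A(283,240)),(sl(87,63,29),A(80,262))]
def res(p): return np.ravel([np.subtract(proj(f,w([P],*p)[0]),u) for P,u in lp])
s=least_squares(res,[.45,.2,0]);print('loader',s.x,res(s.x).round(1));L=s.x
c=at(f,*B(237,316),.023);b0=at(f,*B(217,262),.050);b1=at(f,*B(258,372),.05);Li=[c[0],c[1],np.arctan2(*(b0-b1)[[1,0]])];print('lid',Li,(b0+b1)/2,np.linalg.norm(b0-b1))
c=at(f,*B(569,361),.076);g0=at(f,*B(465,347),.076);g1=at(f,*B(672,376),.076);d=g0-g1;Mi=[c[0],c[1],np.arctan2(-d[0],d[1])];print('mill',Mi)
r0=at(f,*B(98,84),.033);r1=at(f,*B(249,93),.033);d=r0-r1;Ra=[*((r0+r1)/2)[:2],np.arctan2(-d[0],d[1])];print('rack',Ra,r0,r1,np.linalg.norm(d))
for u in[(148,226),(212,218),(172,166),(104,180)]: print('ball',at(f,*A(*u),.2+.02))
F=cv2.cvtColor(f['frame'],cv2.COLOR_BGR2RGB)[...,::-1]
S=2.6;off=np.array([195,130]);im=cv2.resize(np.ascontiguousarray(F[130:290,195:495]),None,fx=S,fy=S,interpolation=cv2.INTER_CUBIC)
cv2.imwrite('pics/ov.png',draw(f,im,S,off,[(loader,L,(0,0,255)),(mill,Mi,(0,255,0)),(lid,Li,(255,255,0)),(rack,Ra,(0,255,255))]))
E
python3 fit.py
```

```text
loader [0.44117838 0.21168574 0.10078032] [ 1.5  3.7 -0.6  5.2  1.4  5.  -0.4  4.6 -1.1 -9.3 -0.9 -9.2]
lid [np.float64(0.4611643526622831), np.float64(-0.028003745597265407), np.float64(0.3457326739942008)] [ 0.46208196 -0.02647473  0.05      ] 0.07895310973948344
mill [np.float64(0.4326912147411244), np.float64(-0.24249151796717774), np.float64(-0.14767018831181178)]
rack [np.float64(0.6191545346268462), np.float64(0.014667773603561144), np.float64(-0.06893197896616689)] [0.6227681  0.06700688 0.033     ] [ 0.61554097 -0.03767133  0.033     ] 0.10492740116883789
ball [0.58302777 0.24381428 0.22      ]
ball [0.58760069 0.20446607 0.22      ]
ball [0.61997266 0.22918472 0.22      ]
ball [0.61168828 0.27105373 0.22      ]
```

View pics/ov.png

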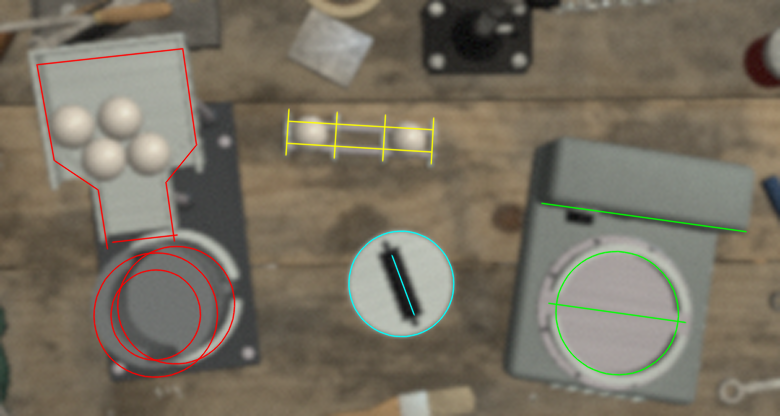

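```bash
sed -i 's/172/204/g; s/sl(87,g\*63,29)/sl(87.5,g*63,29)/' m.py; sed -i 's/sl(172/sl(204/g; s/,(sl(87,-63,29),A(283,240)),(sl(87,63,29),A(80,262))//; s/+195,130\]/&/' fit.py
sed -i "s/^S=2.6.*/S=4.5;off=np.array([195,130]);im=cv2.resize(np.ascontiguousarray(F[130:260,195:295+60]),None,fx=S,fy=S,interpolation=cv2.INTER_CUBIC)/;s/ov.png/ov2.png/;s/130:260/130:262/" fit.py; python3 fit.py
```

```text
loader [0.43482678 0.21122979 0.09482797] [ 1.8  6.3 -0.2  7.9 -0.1 -6.7 -1.4 -6.9]
lid [np.float64(0.4611643526622831), np.float64(-0.028003745597265407), np.float64(0.3457326739942008)] [ 0.46208196 -0.02647473  0.05      ] 0.07895310973948344
mill [np.float64(0.4326912147411244), np.float64(-0.24249151796717774), np.float64(-0.14767018831181178)]
rack [np.float64(0.6191545346268462), np.float64(0.014667773603561144), np.float64(-0.06893197896616689)] [0.6227681  0.06700688 0.033     ] [ 0.61554097 -0.03767133  0.033     ] 0.10492740116883789
ball [0.58302777 0.24381428 0.22      ]
ball [0.58760069 0.20446607 0.22      ]
ball [0.61997266 0.22918472 0.22      ]
ball [0.61168828 0.27105373 0.22      ]
```

View pics/ov2.png

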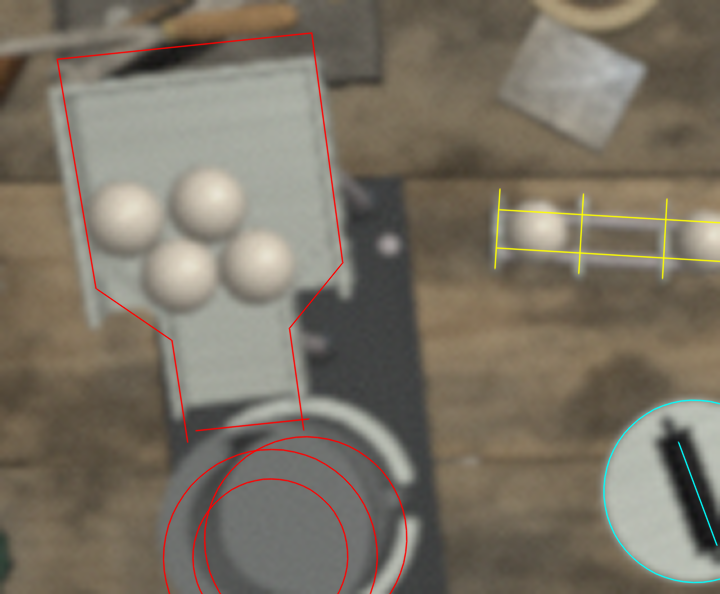

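```bash
sed -i 's/204/172/g; s/sl(87.5,g\*63,29)/sl(55,g*63,32)/' m.py; sed -i 's/sl(204/sl(172/g; s/,A(261,52))/,A(261,52)),(sl(55,-63,32),A(287,243)),(sl(55,63,32),A(78,268))/;s/ov2/ov3/;s/+60\]/+0]/;s/130:262/130:280/;s/=4.5/=4/' fit.py; python3 fit.py
```

```text
loader [0.45090889 0.21271221 0.10225541] [ 1.  -0.4 -1.1  1.   0.9  0.8 -1.   0.3 -0.9 -0.5  1.1 -1.2]
lid [np.float64(0.4611643526622831), np.float64(-0.028003745597265407), np.float64(0.3457326739942008)] [ 0.46208196 -0.02647473  0.05      ] 0.07895310973948344
mill [np.float64(0.4326912147411244), np.float64(-0.24249151796717774), np.float64(-0.14767018831181178)]
rack [np.float64(0.6191545346268462), np.float64(0.014667773603561144), np.float64(-0.06893197896616689)] [0.6227681  0.06700688 0.033     ] [ 0.61554097 -0.03767133  0.033     ] 0.10492740116883789
ball [0.58302777 0.24381428 0.22      ]
ball [0.58760069 0.20446607 0.22      ]
ball [0.61997266 0.22918472 0.22      ]
ball [0.61168828 0.27105373 0.22      ]
```

View pics/ov3.png

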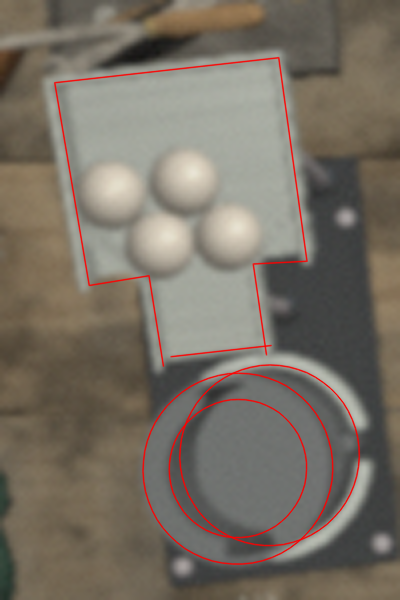

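```bash
cat > n.py <<'E'
from m import *
L=[0.451,0.2127,0.102];LID=[.4612,-.0275,.346];MILL=[.4327,-.2425,-.148]
def inv(p,x,y,a): c,s=np.cos(a),np.sin(a);d=np.array(p[:2])-[x,y];return np.array([c*d[0]+s*d[1],-s*d[0]+c*d[1],p[2]])*1000
def chute(s,y,h): return w([sl(s,y,h)],*L)[0]
def go(p,yaw=None):
    o=bot.get_obs();r=q(o['eef_rot']);X=r.as_matrix()[:,0];a=np.arctan2(X[1],X[0])
    d=r.inv().apply(np.array(p)-o['tcp_pos'])*100
    t=0 if yaw is None else -((yaw-a+np.pi)%(2*np.pi)-np.pi)
    print('t',round(o['clock'],2),'yaw',round(a,3),'tcp',np.round(o['tcp_pos'],4),'F',np.round(o['wrist_force'],1),'w',round(o['gripper_width'],4),'-> rows',np.round(d,2),round(t,3),'q6',round(o['joint_positions'][5],2))
E
cat > a.py <<'E'
from n import *
f=pickle.load(open('top.pkl','rb'));A=lambda u,v:((u+.5)/3.7-.5+195,(v+.5)/3.7-.5+130)
k=np.tan(np.radians(15))
for u in[(148,226),(212,218),(172,166),(104,180)]:
    z=.2
    for i in range(9):
        p=at(f,*A(*u),z);l=inv(p,*L);z=(164+(l[0]-72)*k+20/np.cos(np.radians(15)))/1000
    print(l.round(1),'s from mouth',((l[0]-125)/np.cos(np.radians(15))+20*k).round(1))
go(chute(40,0,100),.888)
E
python3 a.py
```

```text
[136.3  21.6 201.9] s from mouth 17.0
[136.8 -18.9 202.1] s from mouth 17.6
[171.    1.  211.2] s from mouth 53.0
[167.1  44.2 210.2] s from mouth 48.9
t 0.1 yaw 0.335 tcp [ 0.2217 -0.6374  0.2306] F [-0.3  0.1 -0.2] w 0.0855 -> rows [ 57.83 -70.8   -3.95] -0.553 q6 -0.04
```

Run:
```python
from n import *
go(w([[107.5,4.8,270]],*L)[0],.888)
```

```text
t 0.1 yaw 0.335 tcp [ 0.2217 -0.6374  0.2306] F [-0.3  0.1 -0.2] w 0.0855 -> rows [ 60.16 -70.74  -3.86] -0.553 q6 -0.04
```

```bash
python3 -m handwheel '[0,0,-4,0, 57.1,-68.7,-4,-0.553, 57.1,-68.7,-4,-0.553, 57.1,-68.7,-4,-0.553, 57.1,-68.7,-4,-0.553, 57.1,-68.7,-4,-0.553, 57.1,-68.7,-4,-0.553, 57.1,-68.7,-4,-0.553, 57.1,-68.7,-4,-0.553, 57.1,-68.7,-4,-0.553]' 1 30
python3 - <<'E'
from n import *
go(w([[107.5,4.8,270]],*L)[0],.888)
E
```

```text
clock: 1.35
tcp_pos: [0.4193, -0.1088, 0.2713]
eef_rot: [0.0, 0.903, 0.429, 0.0]
wrist_force: [0.4, -0.7, 0.4]
gripper_width: 0.0001
gripper_force: 0.0
t 1.35 yaw 0.888 tcp [ 0.4193 -0.1088  0.2713] F [ 0.4 -0.7  0.4] w 0.0001 -> rows [ 34.87 -10.58   0.13] -0.0 q6 0.37
```

```bash
python3 -m handwheel '[34.9,-10.6,0.1,0, 34.9,-10.6,0.1,0, 34.9,-10.6,0.1,0, 34.9,-10.6,0.1,0, 34.9,-10.6,0.1,0, 34.9,-10.6,0.1,0, 34.9,-10.6,0.1,0, 34.9,-10.6,0.1,0]'
python3 - <<'E'
from n import *
go(w([[107.5,4.8,186]],*L)[0],.888)
f=bot.grab_frame('wrist');cv2.imwrite('pics/w1.png',f['frame']);print(f['fx'],f['cx'],f['cy'],f['tool_from_camera'])
E
```

```text
clock: 2.35
tcp_pos: [0.5571, 0.2265, 0.2699]
eef_rot: [0.0, 0.903, 0.43, -0.0]
wrist_force: [0.5, 0.4, 0.0]
gripper_width: -0.0
gripper_force: 0.0
t 2.35 yaw 0.888 tcp [0.5571 0.2265 0.2699] F [0.5 0.4 0. ] w -0.0 -> rows [ 0.18 -0.09  8.39] 0.0 q6 1.03
309.70691628693146 318.3870122817796 199.35501468997 [[-1.97724049e-04 -9.61370484e-01 -2.75257611e-01  6.90709339e-02]
 [ 9.99999952e-01 -1.23917522e-04 -2.85526677e-04  2.10341725e-05]
 [ 2.40387679e-04 -2.75257654e-01  9.61370462e-01 -1.41842227e-01]
 [ 0.00000000e+00  0.00000000e+00  0.00000000e+00  1.00000000e+00]]
```

View pics/w1.png

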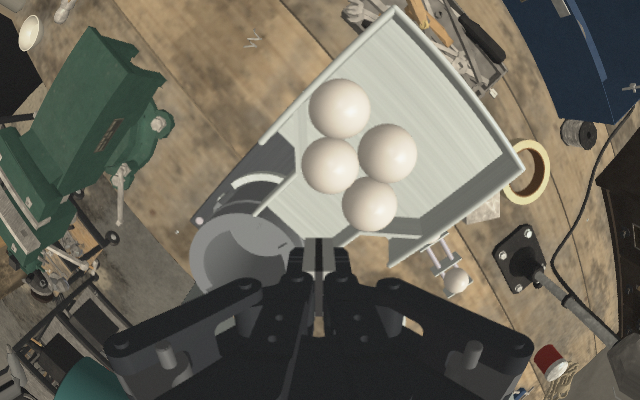

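```bash
python3 -m handwheel '[0.2,-0.1,5,0, 0.2,-0.1,8.3,0, 0.2,-0.1,8.3,0, 0.2,0.3,8.3,0, 0.2,0.8,8.2,0, 0.2,1.3,8.1,0, 0.2,1.8,8.0,0, 0.2,2.3,7.9,0, 0.2,2.8,7.8,0, 0.2,3.3,7.7,0]'; python3 -m handwheel '[0.1,0.4,-0.1,0, 0.3,0.7,-0.2,0, 0.5,0.8,-0.3,0, 0.5,0.8,-0.3,0, 0.5,0.8,-0.3,0, 0.5,0.8,-0.3,0, 0.5,0.8,-0.3,0]'
python3 - <<'E'
from n import *
go(w([[107.5,4.8,186]],*L)[0],.888)
f=bot.grab_frame('wrist');g=bot.grab_frame('top')['frame'][130:280,195:345]
cv2.imwrite('pics/w2.png',np.hstack([f['frame'][40:320,170:530],cv2.resize(g,(280,280))]))
E
```

```text
clock: 3.65
tcp_pos: [0.5844, 0.2073, 0.1933]
eef_rot: [0.0, 0.903, 0.429, -0.0]
wrist_force: [-1.5, 1.4, 1.5]
gripper_width: -0.0002
gripper_force: 1.2
clock: 4.53
tcp_pos: [0.5914, 0.2081, 0.1955]
eef_rot: [-0.002, 0.903, 0.43, -0.002]
wrist_force: [-21.5, 13.3, 2.2]
gripper_width: 0.0002
gripper_force: 25.1
t 4.53 yaw 0.89 tcp [0.5914 0.2081 0.1955] F [-21.5  13.3   2.2] w 0.0002 -> rows [-0.56 -3.91  0.98] 0.002 q6 0.98
```

View pics/w2.png

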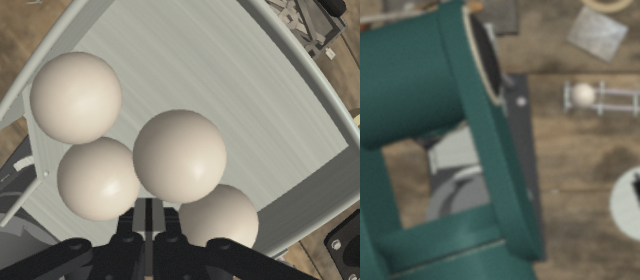

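```bash
python3 -m handwheel '[-0.4,0,0,0, -0.8,0.1,0,0, -1,0.3,0,0, -1,0.3,0,0, -1,0.3,0,0, -1,0.3,0,0]'
python3 - <<'E'
from n import *
o=bot.get_obs();print(inv(o['tcp_pos'],*L))
f=bot.grab_frame('wrist')
cv2.imwrite('pics/w3.png',f['frame'][40:320,170:530])
E
```

```text
clock: 5.38
tcp_pos: [0.5862, 0.2043, 0.1961]
eef_rot: [-0.007, 0.902, 0.432, -0.0]
wrist_force: [-30.8, 60.8, 3.7]
gripper_width: -0.0001
gripper_force: 31.2
[133.67917444 -22.11318486 196.14977602]
```

View pics/w3.png

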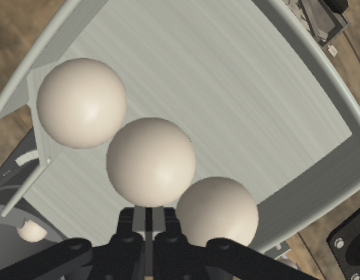

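```bash
python3 -m handwheel '[-0.3,-0.5,0,0, -0.6,-0.5,0,0, -0.9,-0.5,0,0, -0.9,-0.5,0,0, -0.9,-0.5,0,0, -0.9,-0.5,0,0]'
python3 - <<'E'
from n import *
o=bot.get_obs();print(inv(o['tcp_pos'],*L))
f=bot.grab_frame('wrist')
cv2.imwrite('pics/w4.png',f['frame'][40:320,170:530])
E
```

```text
clock: 6.18
tcp_pos: [0.5825, 0.201, 0.1966]
eef_rot: [-0.006, 0.902, 0.432, 0.007]
wrist_force: [32.5, 70.3, -16.4]
gripper_width: -0.0
gripper_force: 36.7
[129.64675151 -25.0439153  196.58810027]
```

View pics/w4.png

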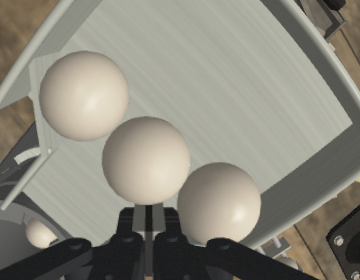

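```bash
python3 -m handwheel '[0.9,0,0,0, 0.9,-1.2,0,0, 0.9,-1.2,-4,0, 0.9,-1.2,-8,0, 0,-2,-8,0, 0,-2,-8,0, 0,-2,-8,0]'
cat > v.py <<'E'
from n import *
TC=None
def wframe():
    o=bot.get_obs();f=bot.grab_frame('wrist');f['R']=q(o['eef_rot']).as_matrix();f['t']=np.array(o['tcp_pos']);return f
def wray(f,u,v):
    T=np.array(f['tool_from_camera']);x,y=(u-f['cx'])/f['fx'],(v-f['cy'])/f['fy'];th=np.hypot(x,y);s=np.sin(th)/th if th>1e-9 else 1
    d=T[:3,:3]@[x*s,y*s,np.cos(th)];return f['t']+f['R']@T[:3,3],f['R']@d
def plane(f,u,v,n,c):
    o,d=wray(f,u,v);n=np.array(n);return o+d*(c-n@o)/(n@d)
def wproj(f,p):
    T=np.array(f['tool_from_camera']);c=T[:3,:3].T@(f['R'].T@(np.array(p)-f['t'])-T[:3,3]);th=np.arctan2(np.hypot(c[0],c[1]),c[2]);k=th/np.hypot(c[0],c[1])
    return f['fx']*c[0]*k+f['cx'],f['fy']*c[1]*k+f['cy']
# chute ball-centre plane in world
k=np.radians(15);NL=np.array([-np.sin(k),0,np.cos(k)])
NC=np.array([NL[0]*np.cos(L[2]),NL[0]*np.sin(L[2]),NL[2]]);CC=NC@chute(0,0,20)
def circles(img,r0=25,r1=50,p2=22,dist=40):
    g=cv2.medianBlur(cv2.cvtColor(img,cv2.COLOR_BGR2GRAY),5)
    c=cv2.HoughCircles(g,cv2.HOUGH_GRADIENT,1.5,dist,param1=80,param2=p2,minRadius=r0,maxRadius=r1)
    return [] if c is None else c[0]
def balls():
    f=wframe();im=f['frame']
    for u,v,r in circles(im):
        p=plane(f,u,v,NC,CC);l=inv(p,*L);m=im[int(v)-5:int(v)+6,int(u)-5:int(u)+6].reshape(-1,3).mean(0)
        if 60<l[0]<250 and abs(l[1])<75: print('ball',np.round(l,0),'px',int(u),int(v),int(r),m.round())
    return f
E
python3 - <<'E'
from v import *
o=bot.get_obs();print(inv(o['tcp_pos'],*L),o['wrist_force'])
f=balls();cv2.imwrite('pics/w5.png',f['frame'])
# self check on first image
E
```

```text
clock: 7.1
tcp_pos: [0.5642, 0.2053, 0.2751]
eef_rot: [-0.0, 0.903, 0.429, -0.001]
wrist_force: [0.4, -0.3, 0.7]
gripper_width: 0.0001
gripper_force: 0.0
[111.8219061  -18.85769253 275.128085  ] [ 0.44318952 -0.27464852  0.70281587]
ball [153.  39. 206.] px 300 111 29 [211. 226. 234.]
ball [157. -40. 208.] px 384 188 27 [183. 202. 212.]
ball [ 98.   4. 192.] px 284 197 47 [184. 198. 197.]
ball [111. -71. 195.] px 363 251 49 [125. 151. 166.]
ball [210.  42. 222.] px 360 45 44 [183. 197. 196.]
ball [ 68.  20. 184.] px 245 206 42 [111. 114. 113.]
ball [205. -32. 220.] px 432 135 49 [187. 201. 200.]
ball [151.  -2. 206.] px 341 155 28 [205. 222. 230.]
ball [221.   1. 225.] px 419 81 45 [185. 199. 198.]
ball [ 70. -72. 184.] px 327 276 47 [78. 81. 81.]
ball [ 89.  65. 189.] px 219 149 49 [ 97. 121. 136.]
ball [228.  25. 227.] px 401 45 30 [171. 183. 182.]
ball [112.  36. 195.] px 264 155 32 [110. 114. 114.]
ball [124.  65. 199.] px 246 116 34 [162. 176. 177.]v.py:23: RuntimeWarning: Mean of empty slice.
  p=plane(f,u,v,NC,CC);l=inv(p,*L);m=im[int(v)-5:int(v)+6,int(u)-5:int(u)+6].reshape(-1,3).mean(0)
  ret = um.true_divide(
```

```bash
sed -i "s/    for u,v,r in circles(im):/    for u,v,r in circles(im,24,34,20,30):/; s/if 60<l\[0\]<250 and abs(l\[1\])<75/if 55<l[0]<250 and abs(l[1])<60 and m[2]-m[0]>13 and m[2]>195/" v.py
python3 - <<'E'
from n import *
go(w([[108,-2,270]],*L)[0],1.673)
E
```

```text
t 7.15 yaw 0.888 tcp [0.5643 0.2054 0.2752] F [0.1 1.  0.2] w -0.0003 -> rows [ 0.91 -1.47  0.52] -0.785 q6 0.99
```

```bash
python3 -m handwheel '[0.9,-1.5,0.5,-0.785, 0.9,-1.5,0.5,-0.785, 0.9,-1.5,0.5,-0.785, 0.9,-1.5,0.5,-0.785, 0.9,-1.5,0.5,-0.785, 0.9,-1.5,0.5,-0.785]' >/dev/null; python3 -m handwheel '[0,0,5,0, 0,0,8.5,0, 0,0,8.5,0, 0,0.9,8.3,0, 0,1.5,8.1,0, 0,2.1,8.0,0, 0,2.7,7.8,0, 0,3.3,7.6,0, 0,4,7.4,0, 0,4.7,7.2,0]';python3 -m handwheel '[0,0.6,-0.2,0, 0,1.1,-0.3,0, 0,1.1,-0.3,0, -0.4,1.1,-0.3,0, -0.8,1.1,-0.3,0, -1.0,1.1,-0.3,0, -1.0,1.1,-0.3,0, -1.0,1.1,-0.3,0, -1.0,1.1,-0.3,0]'
python3 - <<'E'
from v import *
o=bot.get_obs();print(inv(o['tcp_pos'],*L))
f=balls();cv2.imwrite('pics/w6.png',f['frame'])
E
```

```text
clock: 9.15
tcp_pos: [0.6057, 0.2268, 0.1994]
eef_rot: [-0.0, 0.67, 0.742, 0.0]
wrist_force: [-3.2, -0.2, 2.0]
gripper_width: 0.0001
gripper_force: 1.2
clock: 10.28
tcp_pos: [0.6172, 0.218, 0.2023]
eef_rot: [-0.0, 0.67, 0.742, -0.0]
wrist_force: [-0.7, 0.7, 0.9]
gripper_width: -0.0002
gripper_force: 0.1
[165.83151024 -11.66656363 202.31128926]
```

```bash
python3 -m handwheel '[0,0,-5,0, 0,-5.5,-7,0, 0,-5.5,-7,0, 0,-5.5,-7,0, 0,-5.5,-7,0, 0,-5.5,-7,0, 0,-5.5,-7,0]'
python3 - <<'E'
from v import *
o=bot.get_obs();print(inv(o['tcp_pos'],*L))
f=balls();cv2.imwrite('pics/w7.png',f['frame'])
E
```

```text
clock: 11.2
tcp_pos: [0.5627, 0.2123, 0.2717]
eef_rot: [-0.0, 0.67, 0.742, -0.0]
wrist_force: [1.2, -0.4, -0.1]
gripper_width: -0.0001
gripper_force: 0.0
[111.09989128 -11.80292667 271.73473377]
```

View pics/w7.png

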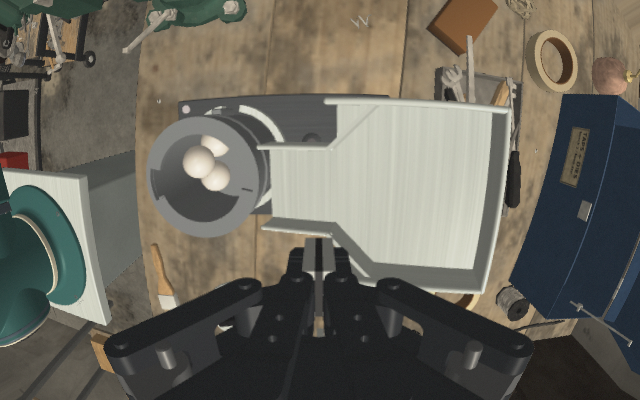

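Run:
```python
from n import *
go([.55,.0147,.27],1.502)
```

```text
t 11.25 yaw 1.673 tcp [0.5627 0.2123 0.2719] F [-0.7  0.2  0.5] w 0.0002 -> rows [-19.53  -3.27   0.19] 0.171 q6 0.22
```

```bash
python3 -m handwheel '[-19.5,-3.3,0.2,0.171, -19.5,-3.3,0.2,0.171, -19.5,-3.3,0.2,0.171, -19.5,-3.3,0.2,0.171, -19.5,-3.3,0.2,0.171, -19.5,-3.3,0.2,0.171]' 0 >/dev/null
cat > r.py <<'E'
from v import *
f=wframe();im=f['frame'];ok=[]
for z0 in (.033,):
  for u,v,r in circles(im,10,30,16,15):
    p=plane(f,u,v,[0,0,1],z0);m=im[int(v)-3:int(v)+4,int(u)-3:int(u)+4].reshape(-1,3).mean(0)
    if abs(p[0]-.62)<.06 and abs(p[1]-.015)<.13 and m[2]>180: print(p.round(4),int(u),int(v),r,m.round())
for p in([.6228,.067,.033],[.6155,-.0377,.033],[.6192,.0147,.033]): print(np.round(wproj(f,p)))
# lid disc
for u,v,r in circles(im,30,110,25,40):
    p=plane(f,u,v,[0,0,1],.023)
    if abs(p[0]-.46)<.05 and abs(p[1]+.0275)<.05: print('lid',p.round(4),r)
cv2.imwrite('pics/w8.png',im)
go([.6228,.067,.15],1.502)
E
python3 r.py
```

```text
[0.6418 0.0565 0.033 ] 390 132 29.05 [137. 169. 190.]
[0.6101 0.0671 0.033 ] 365 125 22.45 [156. 173. 183.]
[0.6425 0.0089 0.033 ] 392 170 29.05 [129. 167. 194.]
[ 0.6093 -0.1057  0.033 ] 368 254 29.05 [122. 159. 185.]
[ 0.6323 -0.1032  0.033 ] 384 251 25.599998 [119. 157. 185.]
[ 0.628 -0.042  0.033] 381 209 12.25 [217. 231. 238.]
[375. 125.]
[372. 207.]
[374. 167.]
lid [ 0.4602 -0.0296  0.023 ] 42.15
t 12.05 yaw 1.503 tcp [0.5497 0.0162 0.2702] F [ 0.2 -0.1 -0.5] w 0.0853 -> rows [ 5.56  6.96 12.02] 0.001 q6 0.05r.py:5: RuntimeWarning: Mean of empty slice.
  p=plane(f,u,v,[0,0,1],z0);m=im[int(v)-3:int(v)+4,int(u)-3:int(u)+4].reshape(-1,3).mean(0)
  ret = um.true_divide(
```

```bash
cat > b.py <<'E'
from v import *
def blob(f,pw,h=25,thr=200,pl=.033):
    u,v=np.round(wproj(f,pw)).astype(int);c=f['frame'][v-h:v+h,u-h:u+h].min(2)
    n,lab,st,ce=cv2.connectedComponentsWithStats((c>thr).astype(np.uint8))
    i=1+np.argmax(st[1:,4]);return plane(f,ce[i][0]+u-h,ce[i][1]+v-h,[0,0,1],pl).round(4),st[i],(u,v)
if __name__=='__main__':
  f=wframe()
  for t in(180,200):
    for p in([.6228,.067,.033],[.6155,-.0377,.033]): print(t,blob(f,p,25,t))
E
python3 b.py
```

```text
180 (array([0.6263, 0.063 , 0.033 ]), array([ 16,  16,  23,  28, 426], dtype=int32), (np.int64(376), np.int64(125)))
180 (array([ 0.6189, -0.0433,  0.033 ]), array([ 17,  19,  22,  20, 307], dtype=int32), (np.int64(372), np.int64(207)))
200 (array([0.6275, 0.0623, 0.033 ]), array([ 20,  19,  18,  21, 284], dtype=int32), (np.int64(376), np.int64(125)))
200 (array([ 0.6202, -0.0449,  0.033 ]), array([ 21,  23,  18,  15, 202], dtype=int32), (np.int64(372), np.int64(207)))
```

```bash
python3 -m handwheel '[5.6,6.8,11,0, 5.6,6.8,11,0, 5.6,6.8,11,0, 5.6,6.8,11,0]' >/dev/null
cat > c.py <<'E'
from v import *
def fine(p0,tag,save=None):
    f=wframe();im=f['frame'];p0=np.array(p0)
    u0,v0=wproj(f,p0);rp=np.mean([np.hypot(*np.subtract(wproj(f,p0+d),(u0,v0))) for d in([.02,0,0],[-.02,0,0],[0,.02,0],[0,-.02,0])])
    print('pred',round(u0),round(v0),'r',rp.round(1))
    x,y=int(u0)-70,int(v0)-70
    for u,v,r in circles(im[max(y,0):y+140,max(x,0):x+140],int(rp*.85),int(rp*1.25),12,10)[:4]:
        u+=max(x,0);v+=max(y,0);print(tag,plane(f,u,v,[0,0,1],.033).round(4),int(u),int(v),r)
    if save: cv2.imwrite(save,im)
    return f
if __name__=='__main__':
    fine([.6228,.067,.033],'b','pics/w9.png');fine([.6155,-.0377,.033],'c');go([.6228,.067,.012],1.502)
E
python3 c.py
```

```text
pred 321 191 r 21.9
b [0.6215 0.0722 0.033 ] 319 185 26.1
b [0.6339 0.0267 0.033 ] 335 231 26.1
b [0.6602 0.0613 0.033 ] 362 194 26.1
b [0.6273 0.0564 0.033 ] 326 201 26.1
pred 320 290 r 17.9
c [ 0.6138 -0.0345  0.033 ] 318 287 19.5
c [0.6181 0.008  0.033 ] 319 249 16.2
c [ 0.6631 -0.0721  0.033 ] 366 312 17.85
c [ 0.6336 -0.036   0.033 ] 337 287 21.15
t 12.7 yaw 1.502 tcp [0.6214 0.0661 0.1623] F [-0.1  0.6  1. ] w 0.0852 -> rows [ 0.1   0.11 15.03] 0.0 q6 0.13
```

```bash
python3 -m handwheel '[0.2,0.1,6,0, 0.2,0.1,12,0, 0.2,0.1,15,0, 0.2,0.1,15,0]'; python3 -m handwheel '[0,0,0,0, 0,0,0,0, 0,0,0,0, 0,0,0,0, 0,0,0,0]' 1 25;python3 -m handwheel '[0,0,-6,0, 0,0,-12,0, 0,0,-18,0, 0,0,-18,0]'
python3 - <<'E'
from n import *
go([.451,.2127,.19],None)
E
```

```text
clock: 13.2
tcp_pos: [0.6216, 0.0675, 0.0101]
eef_rot: [-0.0, 0.731, 0.682, -0.001]
wrist_force: [0.3, 0.1, 1.8]
gripper_width: 0.0853
gripper_force: 0.0
clock: 13.82
tcp_pos: [0.622, 0.0682, 0.0121]
eef_rot: [-0.0, 0.731, 0.682, -0.0]
wrist_force: [-14.9, 0.3, 15.5]
gripper_width: 0.0385
gripper_force: 23.3
clock: 14.32
tcp_pos: [0.624, 0.0682, 0.1969]
eef_rot: [0.003, 0.731, 0.682, 0.004]
wrist_force: [-0.4, 0.0, -1.2]
gripper_width: 0.0383
gripper_force: 25.6
t 14.32 yaw 1.502 tcp [0.624  0.0682 0.1969] F [-0.4  0.  -1.2] w 0.0383 -> rows [ 13.22 -18.26   0.55] 0 q6 0.14
```

```bash
python3 -m handwheel '[0,0,-3,0, 13.2,-18.3,-3,0, 13.2,-18.3,-3,0, 13.2,-18.3,-3,0, 13.2,-18.3,-3,0, 13.2,-18.3,-3,0, 13.2,-18.3,0,0, 13.2,-18.3,5.5,0, 13.2,-18.3,5.5,0, 13.2,-18.3,5.5,0]';python3 -m handwheel '[0,0,0,0, 0,0,0,0, 0,0,0,0]' 0.4;python3 -m handwheel '[0,0,-6,0, 0,0,-8.5,0, 0,0,-8.5,0, 0,0,-8.5,0, 0,0,-8.5,0]'
python3 - <<'E'
from n import *
f=bot.grab_frame('wrist');cv2.imwrite('pics/w10.png',f['frame'])
go([.6155,-.037,.2],None)
E
```

```text
clock: 15.58
tcp_pos: [0.4497, 0.2123, 0.1371]
eef_rot: [0.0, 0.731, 0.682, 0.001]
wrist_force: [0.7, -0.1, 0.1]
gripper_width: 0.0391
gripper_force: 25.7
clock: 15.95
tcp_pos: [0.4491, 0.2124, 0.136]
eef_rot: [0.0, 0.731, 0.682, 0.0]
wrist_force: [0.4, 0.1, 0.5]
gripper_width: 0.0513
gripper_force: 0.0
clock: 16.58
tcp_pos: [0.4485, 0.2122, 0.2191]
eef_rot: [-0.0, 0.731, 0.682, -0.001]
wrist_force: [0.4, -0.6, -0.5]
gripper_width: 0.0511
gripper_force: 0.0
t 16.62 yaw 1.502 tcp [0.4486 0.2122 0.2192] F [-0.5  0.6 -0.4] w 0.0517 -> rows [-23.71  18.37   1.91] 0 q6 0.46
```

```bash
python3 -m handwheel '[-23.7,18.4,2,0, -23.7,18.4,2,0, -23.7,18.4,2,0, -23.7,18.4,2,0, -23.7,18.4,2,0, -23.7,18.4,2,0, -23.7,18.4,5,0, -23.7,18.4,5,0]' 0
cat > c2.py <<'E'
from c import *
fine([.6155,-.0377,.033],'c');fine([.6228,.067,.033],'b (gone?)','pics/w11.png');go([.615,-.0365,.011],1.502)
E
python3 c2.py
```

```text
clock: 17.62
tcp_pos: [0.6148, -0.0361, 0.1679]
eef_rot: [-0.002, 0.731, 0.682, -0.001]
wrist_force: [0.3, 0.2, 0.6]
gripper_width: 0.0853
gripper_force: 0.0
pred 320 191 r 21.3
c [ 0.6174 -0.0428  0.033 ] 322 195 21.75
c [ 0.6109 -0.0352  0.033 ] 315 188 23.4
c [ 0.6349 -0.0269  0.033 ] 340 177 21.75
c [ 0.6359 -0.0075  0.033 ] 340 156 25.05
pred 320 75 r 22.3
b (gone?) [0.6348 0.0598 0.033 ] 333 82 26.1
b (gone?) [0.657  0.0506 0.033 ] 359 91 26.1
b (gone?) [0.6178 0.0637 0.033 ] 314 79 26.1
b (gone?) [0.6132 0.0736 0.033 ] 308 68 19.5
t 17.73 yaw 1.502 tcp [ 0.6159 -0.0362  0.1709] F [0.1 0.7 0.9] w 0.0855 -> rows [-0.04 -0.09 15.99] 0.0 q6 -0.03
```

```bash
python3 -m handwheel '[-0.2,0,6,0, -0.2,0,12,0, -0.2,0,15.9,0, -0.2,0,15.9,0]' >/dev/null; python3 -m handwheel '[0,0,0,0, 0,0,0,0, 0,0,0,0, 0,0,0,0, 0,0,0,0]' 1 25;python3 -m handwheel '[0,0,-6,0, 0,0,-12,0, 0,0,-18,0, 0,0,-21,0, 0,0,-21,0]'
python3 - <<'E'
from n import *
go([.451,.2127,.22],None)
E
```

```text
clock: 18.85
tcp_pos: [0.6149, -0.0387, 0.0134]
eef_rot: [-0.001, 0.731, 0.682, -0.001]
wrist_force: [-23.6, 2.3, 23.4]
gripper_width: 0.0388
gripper_force: 22.7
clock: 19.48
tcp_pos: [0.6168, -0.0388, 0.2253]
eef_rot: [0.002, 0.731, 0.682, 0.002]
wrist_force: [-0.3, -0.3, -0.6]
gripper_width: 0.0385
gripper_force: 26.0
t 19.48 yaw 1.502 tcp [ 0.6168 -0.0388  0.2253] F [-0.3 -0.3 -0.6] w 0.0385 -> rows [ 23.95 -18.27   0.43] 0 q6 -0.04
```

```bash
python3 -m handwheel '[23.9,-18.3,0.4,0, 23.9,-18.3,0.4,0, 23.9,-18.3,0.4,0, 23.9,-18.3,0.4,0, 23.9,-18.3,0.4,0, 23.9,-18.3,0.4,0, 23.9,-18.3,0.4,0, 23.9,-18.3,5,0, 23.9,-18.3,8.5,0, 23.9,-18.3,8.5,0]';python3 -m handwheel '[0,0,0,0, 0,0,0,0, 0,0,0,0]' 0.4;python3 -m handwheel '[0,0,-6,0, 0,0,-8.5,0, 0,-7,-8.5,0, 0,-7,-8.5,0, 0,-7,-8.5,0]'
python3 - <<'E'
from v import *
import pickle
f=wframe();cv2.imwrite('pics/w12.png',f['frame']);pickle.dump(f,open('w12.pkl','wb'))
for p in (w([[0,0,148]],*L)[0],[.6228,.067,.033],[.6155,-.0377,.033]): print(np.round(wproj(f,p)))
go([.46,-.0285,.2],None)
E
```

```text
clock: 20.72
tcp_pos: [0.4493, 0.2108, 0.1339]
eef_rot: [-0.001, 0.732, 0.682, -0.002]
wrist_force: [0.3, -0.8, 0.2]
gripper_width: 0.0383
gripper_force: 25.9
clock: 21.1
tcp_pos: [0.4503, 0.2124, 0.1374]
eef_rot: [0.0, 0.731, 0.682, 0.001]
wrist_force: [-0.7, 0.4, -0.5]
gripper_width: 0.0513
gripper_force: 0.0
clock: 21.72
tcp_pos: [0.3801, 0.2173, 0.222]
eef_rot: [0.0, 0.731, 0.683, 0.001]
wrist_force: [0.3, 0.3, -0.4]
gripper_width: 0.0515
gripper_force: 0.0
[413. 209.]
[499. 274.]
[482. 332.]
t 21.77 yaw 1.502 tcp [0.3805 0.2172 0.2217] F [-0.1 -0.  -0.4] w 0.0511 -> rows [-23.97   9.62   2.17] 0 q6 0.53
```

Run:
```python
from v import *
import pickle
f=pickle.load(open('w12.pkl','rb'));im=f['frame']
S=4;x0,y0=310,110;c=cv2.resize(im[y0:y0+150,x0:x0+200],None,fx=S,fy=S,interpolation=cv2.INTER_CUBIC)
notch=np.array([[40,13,148],[53,13,148],[53,-13,148],[40,-13,148]])
for P in(circ(58,148),circ(42,148),notch,notch*[-1,1,1],circ(62,28)):
    u=np.array([wproj(f,p) for p in w(P,*L)]);cv2.polylines(c,[((u-[x0,y0])*S).round().astype(int)],False,(0,0,255),1,cv2.LINE_AA)
cv2.imwrite('pics/w12o.png',c)
```

```text
(no output)
```

View pics/w12o.png

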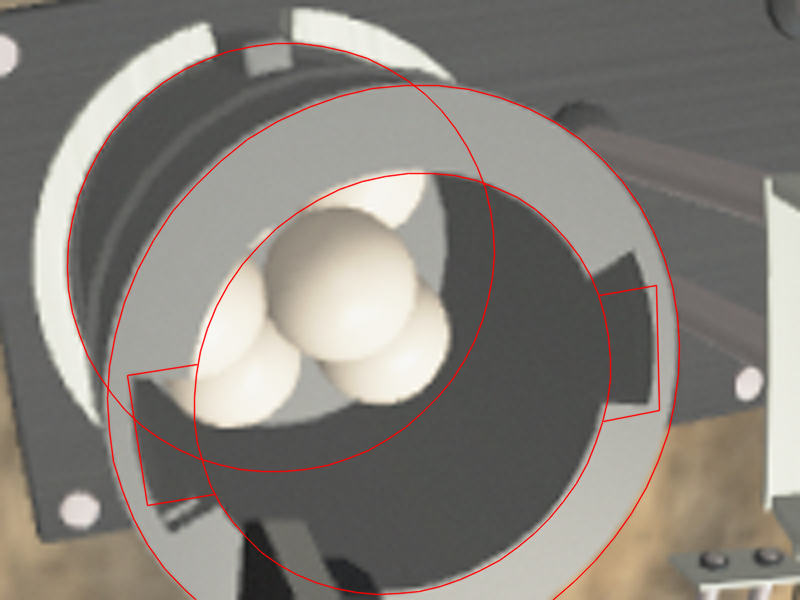

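```bash
python3 -m handwheel '[-24,9.6,-2,-1.99, -24,9.6,-2,-1.99, -24,9.6,-2,-1.99, -24,9.6,-2,-1.99, -24,9.6,-2,-1.99, -24,9.6,-2,-1.99, -24,9.6,-2,-1.99, -24,9.6,-2,-1.99, -24,9.6,-2,-1.99, -24,9.6,-2,-1.99]' 0 >/dev/null; python3 -m handwheel '[0,0,0,-0.4, 0,0,0,-0.4, 0,0,0,-0.4]' >/dev/null
cat > lid.py <<'E'
from v import *
def lidpose(f,c0,h=90):
    u,v=np.round(wproj(f,[*c0,.023])).astype(int);x,y=max(u-h,0),max(v-h,0);im=f['frame'][y:v+h,x:u+h]
    g=im.max(2);n,lab,st,ce=cv2.connectedComponentsWithStats((g<45).astype(np.uint8))
    d=[(np.hypot(*(ce[i]+[x-u,y-v])),i) for i in range(1,n) if st[i,4]>60]
    for dd,i in sorted(d)[:4]:
        (cx,cy),(a,b),t=cv2.minAreaRect(np.argwhere(lab==i)[:,::-1].astype(np.float32));bx=cv2.boxPoints(((cx,cy),(a,b),t))
        e=[plane(f,*(p+[x,y]),[0,0,1],.050) for p in bx]
        if np.linalg.norm(e[0]-e[1])<np.linalg.norm(e[1]-e[2]): e=e[1:]+e[:1]
        d=e[0]-e[1];print('dark',np.mean(e,0).round(4),'yaw',np.arctan2(d[1],d[0]).round(3),'LxW',np.linalg.norm(d).round(4),np.linalg.norm(e[1]-e[2]).round(4))
    P=[]
    hsv=cv2.cvtColor(im,cv2.COLOR_BGR2HSV);m=((hsv[...,2]>150)&(hsv[...,1]<40)).astype(np.uint8);m=cv2.morphologyEx(m,cv2.MORPH_OPEN,np.ones((5,5)))
    cs=max(cv2.findContours(m,cv2.RETR_EXTERNAL,cv2.CHAIN_APPROX_NONE)[0],key=cv2.contourArea)
    P=np.array([plane(f,*(p[0]+[x,y]),[0,0,1],.023)[:2] for p in cv2.convexHull(cs)])
    (cx,cy),r=cv2.minEnclosingCircle((P*1000).astype(np.float32));print('disc',cx,cy,'r',r)
if __name__=='__main__':
    f=wframe();cv2.imwrite('pics/w13.png',f['frame']);lidpose(f,[.4612,-.0285]);go([.4612,-.0285,.15],-2.79)
    g=bot.grab_frame('top');cv2.imwrite('pics/top2.png',g['frame'])
E
python3 lid.py
```

```text
dark [ 0.4372 -0.0445  0.05  ] yaw 0.424 LxW 0.0662 0.0134
disc 439.42486572265625 -46.5281867980957 r 55.67840576171875
t 23.45 yaw -2.644 tcp [ 0.4597 -0.0294  0.241 ] F [-0.8 -0.4  0.5] w 0.0853 -> rows [-0.18  0.01  9.1 ] 0.146 q6 -2.19
```

Run:
```python
from n import *
go([.4385,-.0455,.14],.424-np.pi)
```

```text
t 23.5 yaw -2.646 tcp [ 0.4597 -0.0293  0.2411] F [-0.1 -0.9 -0.3] w 0.0854 -> rows [ 2.63 -0.42 10.11] 0.072 q6 -2.19
```

```bash
python3 -m handwheel '[2.6,-0.4,6,0.07, 2.6,-0.4,10,0.07, 2.6,-0.4,10,0.07, 2.6,-0.4,10,0.07]' >/dev/null
python3 - <<'E'
from lid import *
f=wframe();lidpose(f,[.4385,-.0455],140)
go([.4385,-.0455,.028],.424-np.pi)
E
```

```text
dark [ 0.4343 -0.0485  0.05  ] yaw 0.312 LxW 0.0715 0.0194
dark [0.4464 0.0806 0.05  ] yaw -1.972 LxW 0.0225 0.0042
dark [ 0.5669 -0.107   0.05  ] yaw -2.846 LxW 0.0959 0.0608
dark [0.4763 0.0915 0.05  ] yaw -2.494 LxW 0.1034 0.0607
disc 439.15240478515625 -46.672115325927734 r 55.45457077026367
t 24.05 yaw -2.713 tcp [ 0.4394 -0.045   0.1436] F [0.3 0.1 0.3] w 0.0852 -> rows [ 0.13  0.   11.56] 0.005 q6 -2.16
```

```bash
python3 -m handwheel '[0.2,0.1,6,0.01, 0.2,0.1,11,0.01, 0.2,0.1,11.6,0.01, 0.2,0.1,11.6,0.01]'; python3 -m handwheel '[0,0,0,0, 0,0,0,0, 0,0,0,0, 0,0,0,0, 0,0,0,0, 0,0,0,0, 0,0,0,0]' 1 80;python3 -m handwheel '[0,0,-6,0, 0,0,-12,0, 0,0,-18,0, 0,0,-18,0]'
python3 - <<'E'
from v import *
f=wframe();cv2.imwrite('pics/w14.png',f['frame'])
u,v=np.round(wproj(f,f['t']+[0,0,-.002])).astype(int);print(u,v)
go(w([[0,0,200]],*L)[0],.16+np.pi)
E
```

```text
clock: 24.55
tcp_pos: [0.4374, -0.045, 0.0276]
eef_rot: [0.001, -0.208, 0.978, -0.0]
wrist_force: [0.3, -0.4, 1.0]
gripper_width: 0.0852
gripper_force: 0.0
clock: 25.42
tcp_pos: [0.4365, -0.0449, 0.0259]
eef_rot: [0.0, -0.208, 0.978, -0.0]
wrist_force: [-1.1, -0.7, 5.6]
gripper_width: 0.0125
gripper_force: 77.8
clock: 25.92
tcp_pos: [0.4375, -0.045, 0.2099]
eef_rot: [0.003, -0.208, 0.978, -0.001]
wrist_force: [-0.3, -0.3, -1.5]
gripper_width: 0.0127
gripper_force: 77.1
319 254
t 25.98 yaw -2.722 tcp [ 0.4367 -0.0449  0.2069] F [-0.2 -0.  -1.5] w 0.0125 -> rows [-11.8   22.95   0.68] 0.259 q6 -2.15
```

```bash
python3 -m handwheel '[-11.8,23,0,0.26, -11.8,23,0,0.26, -11.8,23,0,0.26, -11.8,23,0,0.26, -11.8,23,0,0.26, -11.8,23,0,0.26, -11.8,23,0,0.26, -11.8,23,0,0.26]'>/dev/null
python3 - <<'E'
from v import *
go(w([[0,0,157]],*L)[0],.16+np.pi)
f=wframe();cv2.imwrite('pics/w15.png',f['frame'])
E
```

```text
t 26.98 yaw -2.984 tcp [0.4504 0.2121 0.2052] F [ 0.4  0.1 -0.6] w 0.0129 -> rows [-0.07  0.05  4.82] -0.002 q6 -1.34
```

```bash
python3 -m handwheel '[-0.1,0.05,1.5,0, -0.1,0.05,2.5,0, -0.1,0.05,3,0, -0.1,0.05,3.3,0, -0.1,0.05,3.6,0, -0.1,0.05,3.6,0]'; python3 -m handwheel '[0,0,0.3,0, 0,0,0.6,0, 0,0,0.9,0, 0,0,1.1,0, 0,0,1.1,0]'; python3 -c "
from n import *
go(w([[0,0,157]],*L)[0],.16+np.pi)"
```

```text
clock: 27.78
tcp_pos: [0.4511, 0.214, 0.1693]
eef_rot: [0.0, -0.08, 0.997, 0.0]
wrist_force: [1.3, -0.2, -1.0]
gripper_width: 0.0127
gripper_force: 77.3
clock: 28.4
tcp_pos: [0.4524, 0.2146, 0.1625]
eef_rot: [0.003, -0.08, 0.997, 0.001]
wrist_force: [-9.3, -2.6, 33.5]
gripper_width: 0.0126
gripper_force: 83.6
t 28.4 yaw -2.982 tcp [0.4524 0.2146 0.1625] F [-9.3 -2.6 33.5] w 0.0126 -> rows [ 0.17 -0.16  0.55] -0.0 q6 -1.34
```

```bash
python3 -m handwheel '[0,0,-0.4,0, 0.25,-0.2,-0.4,0, 0.25,-0.2,-0.2,0, 0.25,-0.2,0,0, 0.25,-0.2,0,0]'; python3 -m handwheel '[0,0,0,0.04, 0,0,0,0.04, 0,0,0.1,-0.04, 0,0,0.1,-0.04]'
```

```text
clock: 29.02
tcp_pos: [0.45, 0.2124, 0.1618]
eef_rot: [0.002, -0.08, 0.997, 0.001]
wrist_force: [-8.1, 1.2, 31.2]
gripper_width: 0.0124
gripper_force: 83.3
clock: 29.52
tcp_pos: [0.4502, 0.2119, 0.1612]
eef_rot: [0.003, -0.1, 0.995, 0.001]
wrist_force: [-8.7, -4.1, 35.0]
gripper_width: 0.0125
gripper_force: 84.6
```

Run:
```python
from v import *
o=bot.get_obs();F=np.array(o['wrist_force']);M=np.array(o['moment']);print(F,M,q(o['eef_rot']).as_matrix()[:,2],np.cos(-L[2]),'contact r (if moment about TCP)',np.array([-M[1],M[0]])/F[2])
f=wframe();cv2.imwrite('pics/w16.png',f['frame'])
S=3;im=f['frame'];
a=w(circ(58,148),*L);us=np.array([wproj(f,p) for p in a]);print(us.min(0),us.max(0))
x0,y0=np.maximum(us.min(0)-20,0).astype(int);x1,y1=np.minimum(us.max(0)+20,[640,400]).astype(int)
S=min(800/(x1-x0),600/(y1-y0));c=cv2.resize(im[y0:y1,x0:x1],None,fx=S,fy=S,interpolation=cv2.INTER_CUBIC)
cv2.imwrite('pics/w16o.png',c);print(x0,y0,S)
```

```text
[-8.66754055 -4.05982482 34.96991719] [-0.59371977  0.89109839 -0.73219804] [ 0.00511182  0.00182145 -0.99998528] 0.994802508570176 contact r (if moment about TCP) [-0.02548186 -0.01697801]
[217.68043847 139.8483654 ] [422.71859455 328.00138537]
197 119 2.6200873362445414
```

```bash
python3 -m handwheel '[0,0,-0.1,0.05, 0,0,-0.1,0.05]'; python3 -m handwheel '[0,0,0,0.04, 0,0,0,0.04]';python3 -m handwheel '[0,0,0,0.04, 0,0,0,0.04]';python3 -c "
from n import *
print(bot.get_obs()['moment'])
go(w([[0,0,157]],*L)[0],.16+np.pi)"
```

```text
clock: 29.82
tcp_pos: [0.4501, 0.2125, 0.1612]
eef_rot: [0.003, -0.075, 0.997, 0.001]
wrist_force: [-4.7, 3.6, 24.6]
gripper_width: 0.0127
gripper_force: 82.4
clock: 30.08
tcp_pos: [0.4504, 0.2127, 0.1612]
eef_rot: [0.003, -0.055, 0.998, 0.002]
wrist_force: [-0.7, 5.9, 22.5]
gripper_width: 0.0127
gripper_force: 82.1
clock: 30.32
tcp_pos: [0.4506, 0.2127, 0.1612]
eef_rot: [0.003, -0.035, 0.999, 0.002]
wrist_force: [1.8, 6.6, 21.0]
gripper_width: 0.0126
gripper_force: 82.0
[ 1.27549003 -1.05691015  0.40852923]
t 30.32 yaw -3.072 tcp [0.4506 0.2127 0.1612] F [ 1.8  6.6 21. ] w 0.0126 -> rows [-0.04 -0.01  0.42] -0.09 q6 -1.25
```

```bash
python3 -m handwheel '[0,0,-0.15,0.1, 0,0,-0.15,0.2, 0,0,-0.15,0.2]';python3 -c "
from n import *
print(bot.get_obs()['moment'])
go(w([[0,0,157]],*L)[0],.16+np.pi)"
```

```text
clock: 30.7
tcp_pos: [0.4504, 0.2135, 0.1625]
eef_rot: [0.003, 0.065, 0.998, 0.003]
wrist_force: [2.8, 12.8, 16.6]
gripper_width: 0.0123
gripper_force: 82.1
[ 2.61163614 -0.96784131  0.9269593 ]
t 30.7 yaw 3.011 tcp [0.4504 0.2135 0.1625] F [ 2.8 12.8 16.6] w 0.0123 -> rows [-0.06 -0.07  0.55] -0.291 q6 -1.05
```

Run:
```python
from v import *
f=wframe();im=f['frame'];s=bot.grab_frame('scene')['frame'];t=bot.grab_frame('top')['frame']
cv2.imwrite('pics/w17.png',im);cv2.imwrite('pics/s17.png',s)
c=im.copy()
A=cv2.resize(im[120:345,190:450],(520,450),interpolation=cv2.INTER_CUBIC)
o=np.zeros((600,800,3),np.uint8);o[:450,:520]=A
# predicted disc outlines: lid seated (z .154 top) red ; lugs on rim (z .171) blue, centred at jar
for z,col in((154,(0,0,255)),(171,(255,0,0))):
    u=np.array([wproj(f,p) for p in w(circ(56,z),*L)]);cv2.polylines(o[:450,:520],[((u-[190,120])*2).round().astype(int)],True,col,1,cv2.LINE_AA)
o[:300,520:]=cv2.resize(s[145:255,340:440],(280,300),interpolation=cv2.INTER_CUBIC)
o[300:,520:]=cv2.resize(im,(280,300))
cv2.imwrite('pics/c17.png',o)
```

```text
(no output)
```

View pics/c17.png

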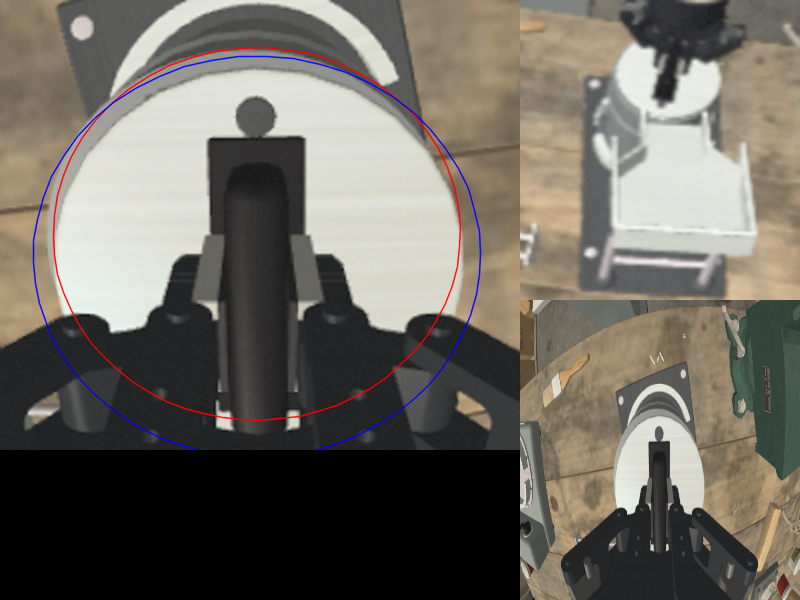

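```bash
python3 -m handwheel '[0,0,-0.1,0.15, 0,0,-0.1,0.3, 0,0,-0.1,0.45, 0,0,-0.1,0.6, 0,0,-0.1,0.6]';python3 -c "
from n import *
print(bot.get_obs()['moment'])
go(w([[0,0,157]],*L)[0],.16+np.pi)"; python3 -m handwheel '[0,0,0,0.12, 0,0,0,0.24, 0,0,0,0.36, 0,0,0,0.36]';python3 -c "
from n import *
print(bot.get_obs()['moment'])
go(w([[0,0,157]],*L)[0],.16+np.pi)"
```

```text
clock: 31.48
tcp_pos: [0.4498, 0.2144, 0.1634]
eef_rot: [0.001, 0.353, 0.936, 0.003]
wrist_force: [0.6, 18.5, 19.7]
gripper_width: 0.0131
gripper_force: 348.9
[ 3.25529402 -0.085821    9.98095279]
t 31.48 yaw 2.42 tcp [0.4498 0.2144 0.1634] F [ 0.6 18.5 19.7] w 0.0131 -> rows [-0.2  -0.05  0.64] -0.882 q6 -0.46
clock: 31.98
tcp_pos: [0.4496, 0.2162, 0.1645]
eef_rot: [0.001, 0.511, 0.86, 0.005]
wrist_force: [-9.3, 36.5, 16.0]
gripper_width: 0.0127
gripper_force: 602.9
[ 5.98785324  1.49055445 18.33627428]
t 31.98 yaw 2.07 tcp [0.4496 0.2162 0.1645] F [-9.3 36.5 16. ] w 0.0127 -> rows [-0.38 -0.05  0.75] -1.232 q6 -0.11
```

```bash
cat > sc.py <<'E'
from v import *
def screw(im,tag):
    g=im[130:215,230:410].max(2);hsv=cv2.cvtColor(im[130:215,230:410],cv2.COLOR_BGR2HSV)
    disc=(hsv[...,2]>185).astype(np.uint8)
    n,l,st,ce=cv2.connectedComponentsWithStats(((g<150)).astype(np.uint8))
    print(tag,[(tuple(np.round(ce[i]+[230,130],1)),int(st[i,4]),tuple(int(k) for k in st[i,:4])) for i in range(1,n) if 40<st[i,4]<3000])
if __name__=='__main__':
    screw(cv2.imread('pics/w17.png'),'old')
    f=wframe();cv2.imwrite('pics/w18.png',f['frame']);screw(f['frame'],'new')
    for r in(33,37,40): print(r,wproj(f,f['t']+f['R']@[r/1000,0,.006]))
E
python3 sc.py
```

```text
old [((np.float64(242.0), np.float64(150.0)), 992, (0, 0, 38, 54)), ((np.float64(318.0), np.float64(196.7)), 1617, (64, 38, 49, 47))]
new [((np.float64(394.7), np.float64(151.6)), 1458, (133, 0, 47, 62)), ((np.float64(290.8), np.float64(201.2)), 1200, (36, 51, 56, 34))]
33 (np.float64(319.91287676886424), np.float64(188.08908287604734))
37 (np.float64(319.92105695551095), np.float64(180.14470739153475))
40 (np.float64(319.92681141713035), np.float64(174.12636309924625))
```

Run:
```python
import cv2,numpy as np
for n in('w17','w18'):
    g=cv2.imread(f'pics/{n}.png')[150:236:4,230:410:3].max(2)
    print(n);print('\n'.join(''.join('#' if v<60 else '+' if v<110 else '-' if v<170 else '.' for v in r) for r in g))
```

```text
w17
+++++++-....--++------------------------+++++++-....++++----
+++++++...--+------------------------------+++++-....+++----
++++++...------------..................-------+++-...-++----
++++++.----------..........................-----++--++++----
+++++.-------..................................---+++++++---
-++++-------................+++-.................---+++++---
-++-------................-++++++..................--++++---
-------...................+++++++....................-+++---
------.....................+++++-.....................--++--
-----.......................+++-.......................--+--
----.................-################...................---
--...................-################....................--
-....................-################.....................+
-.....................################......................
......................################......................
......................################......................
......................################......................
......................################.....................
[... 891 characters left out ...]
.............................
+++--........-+++++-.######.................................
++--..........-++++########-................................
+--.............-###########-...............................
--............-##############...............................
--..........-#################..............................
-............##################.............................
-............-##################............................
..............-##################...........................
...............-################++..........................
...............################++++.........................
...............################+++#-........................
```

```bash
python3 -m handwheel '[0,0,0,-0.15, 0,0,0,-0.3, 0,0,0,-0.3]'; python3 -m handwheel '[0,0,0,0, 0,0,0,0, 0,0,-4,0, 0,0,-10,0, 0,0,-10,0, 0,0,-10,0]' 0
cat > lj.py <<'E'
from v import *
def look(z=.154):
    f=wframe();im=f['frame'];cv2.imwrite('pics/lj%d.png'%int(f['t'][2]*1e4+f['t'][0]*1e6),im)
    u,v=np.round(wproj(f,w([[0,0,z*1000]],*L)[0])).astype(int);h=95;x,y=max(u-h,0),max(v-h,0);c=im[y:v+h,x:u+h]
    m=((c.min(2)>170)).astype(np.uint8);m=cv2.morphologyEx(m,cv2.MORPH_OPEN,np.ones((5,5)))
    cs=[k for k in cv2.findContours(m,cv2.RETR_EXTERNAL,cv2.CHAIN_APPROX_NONE)[0] if cv2.contourArea(k)>300]
    cs=[max(cs,key=cv2.contourArea)]
    P=np.array([plane(f,*(p[0]+[x,y]),[0,0,1],z)[:2] for p in cv2.convexHull(np.vstack(cs))])*1000
    (cx,cy),r=cv2.minEnclosingCircle(P.astype(np.float32));print('disc',round(cx,1),round(cy,1),'r',round(r,2),'loader',inv([cx/1000,cy/1000,z],*L).round(1))
    d=(c.max(2)<60).astype(np.uint8);n,l,st,ce=cv2.connectedComponentsWithStats(d)
    i=min([i for i in range(1,n) if st[i,4]>150],key=lambda i:np.hypot(*(ce[i]+[x-u,y-v])))
    bx=cv2.boxPoints(cv2.minAreaRect(np.argwhere(l==i)[:,::-1].astype(np.float32)));e=[plane(f,*(p+[x,y]),[0,0,1],z+.027) for p in bx]
    if np.linalg.norm(e[0]-e[1])<np.linalg.norm(e[1]-e[2]): e=e[1:]+e[:1]
    dd=e[0]-e[1];print('bar',np.mean(e,0).round(4),'yaw',np.arctan2(dd[1],dd[0]).round(3),'LxW',np.linalg.norm(dd).round(4),np.linalg.norm(e[1]-e[2]).round(4))
    return f
if __name__=='__main__':
    look(); go(w([[0,0,250]],*L)[0],None)
E
python3 lj.py
```

```text
clock: 32.4
tcp_pos: [0.4487, 0.2153, 0.1627]
eef_rot: [-0.001, 0.38, 0.925, 0.004]
wrist_force: [-6.8, 26.6, 13.7]
gripper_width: 0.0126
gripper_force: 274.8
clock: 33.15
tcp_pos: [0.449, 0.2113, 0.2602]
eef_rot: [-0.0, 0.385, 0.923, -0.0]
wrist_force: [0.2, -0.7, 0.2]
gripper_width: 0.0854
gripper_force: 0.0
disc 457.3 210.9 r 55.84 loader [  6.1  -2.4 154. ]
bar [0.4535 0.2145 0.181 ] yaw 2.728 LxW 0.0734 0.0222
t 33.2 yaw 2.351 tcp [0.4488 0.2113 0.2596] F [-0.8  0.3 -1.1] w 0.0851 -> rows [-0.05  0.26  0.96] 0 q6 -0.39
```

```bash
python3 -m handwheel '[0.4,0.5,-3,-0.37, 0.4,0.5,-3,-0.37, 0.4,0.5,-3,-0.37, 0.4,0.5,-3,-0.37]' >/dev/null
python3 - <<'E'
from lj import *
f=look();pickle.dump(f,open('lj.pkl','wb'))
# subpixel edge fits: bar top & disc by radial gradient from disc centre
im=f['frame'];g=im.min(2).astype(float)
u,v=np.round(wproj(f,w([[4,0,154]],*L)[0])).astype(int);print(u,v)
s=im[v-70:v+74:4,u-84:u+85:3].max(2)
print('\n'.join(''.join('#' if k<60 else '+' if k<110 else '-' if k<170 else '.' for k in r) for r in s))
E
```

```text
disc 457.5 210.2 r 55.54 loader [  6.2  -3.1 154. ]
bar [0.4526 0.2127 0.181 ] yaw 2.724 LxW 0.0735 0.0203
317 197
----------++++++-....++++++++++++++-....++++-------------
--------+++++++....+++++++++++++++++++...-+++------------
------++++++++...-+++++++++++++++++++++...+++------------
----+++++++++...++++++----------++++++++++++++-----------
--++++++++++-..-++-----..........---+++++++++++----------
--++..-+++++..-+---..................-+++++++++----------
---+..-++++..----..........++..........-+++-.+++-------+-
----+++++++.---...........++++...........+++..+++---+----
----+++++++---.............++.............-++.++++-------
-----+++++--...........-########-..........---++++-------
------+++---...........-########-............-+++++------
-------++--.............########-............-++++++-----
----------..............+#######-.............+++++++----
----------..............+#+#####-..............++++++----
---------...............+#+#####-..............+++++++---
---------...............##+#####-..............-+++++++--
--------................+#+#####-...............+++++++--
[... 402 characters left out ...]
++++
-+-......--.............+#++####..............+++++++++++
-.....-----.............+#++####.............++++++++++++
------------............+#++####............+++++++++++++
----------.--...........+#++####...........+-++++++++++++
---------------.........-#++##++.........-+++++++++++++++
----------------..........+###..........+++++-+-..+++++++
-------.------.............++-.......-+++++++-......+++++
---..---..........................-++++++++-........-++++
--.........-.............+++++++++++++++-............++++
---.......................++++++++++++................+++
--..---....................++++++++-..................-++
-..--..--..----.........----+++++......................--
```

```bash
cat > df.py <<'E'
from v import *
from scipy.optimize import least_squares
from scipy.ndimage import map_coordinates
def discfit(f,c0,z,r0,sign=-1,rr=(.049,.063),thr=8,show=True):
    g=cv2.GaussianBlur(f['frame'].min(2),(3,3),0).astype(float);P=[]
    for t in np.linspace(-np.pi,np.pi,120):
        r=np.linspace(*rr,57);pts=np.array([wproj(f,[c0[0]+a*np.cos(t),c0[1]+a*np.sin(t),z]) for a in r])
        if pts.min()<2 or pts[:,0].max()>637 or pts[:,1].max()>300: continue
        s=map_coordinates(g,[pts[:,1],pts[:,0]],order=1);d=sign*np.gradient(s)
        i=np.argmax(d)
        if d[i]>thr and 1<i<55: P.append([c0[0]+r[i]*np.cos(t),c0[1]+r[i]*np.sin(t)])
    P=np.array(P)
    R=least_squares(lambda q_:np.hypot(P[:,0]-q_[0],P[:,1]-q_[1])-q_[2],[*c0,r0],loss='soft_l1',f_scale=.0007)
    e=np.abs(R.fun);print('n',len(P),'c',R.x[:2].round(4),'r',R.x[2].round(4),'med',np.median(e).round(5),'loader',inv([*R.x[:2],z],*L).round(1));return R.x
if __name__=='__main__':
    f=pickle.load(open('lj.pkl','rb'));x=discfit(f,[.4555,.2115],.154,.056);discfit(f,x[:2],.154,.056)
    print('jar rim?');discfit(f,[.452,.2127],.148,.058,rr=(.054,.064),thr=3)
    f=pickle.load(open('w12.pkl','rb'));discfit(f,[.451,.2127],.148,.058,rr=(.052,.064),thr=3)
    f=pickle.load(open('w12.pkl','rb'));discfit(f,[.451,.2127],.148,.042,rr=(.036,.047),thr=3,sign=1)
E
python3 df.py
```

```text
n 91 c [0.4576 0.2108] r 0.055 med 0.00021 loader [  6.4  -2.6 154. ]
n 89 c [0.4576 0.2109] r 0.055 med 0.00019 loader [  6.4  -2.5 154. ]
jar rim?
n 88 c [0.4562 0.2107] r 0.0584 med 0.00078 loader [  5.   -2.5 148. ]
n 109 c [0.4499 0.2135] r 0.0578 med 0.00015 loader [ -1.1   0.9 148. ]
n 74 c [0.4505 0.2131] r 0.0412 med 0.00042 loader [ -0.5   0.4 148. ]
```

```bash
python3 -m handwheel '[0,0,0,1.5, 0,0,0,1.5, 0,0,0,1.5, 0,0,0,1.5, 0,0,0,1.5, 0,0,0,1.5, 0,0,0,1.5, 0,0,0,1.5, 0,0,0,1.5]' >/dev/null; python3 -m handwheel '[0,0,0,1.64, 0,0,0,1.64, 0,0,0,1.64, 0,0,0,1.64, 0,0,0,1.64, 0,0,0,1.64, 0,0,0,1.64, 0,0,0,1.64, 0,0,0,1.64, 0,0,0,1.64]'
python3 - <<'E'
from lj import *;from df import *
f=look();pickle.dump(f,open('lj2.pkl','wb'));discfit(f,[.4555,.2115],.154,.056);discfit(f,[.452,.2127],.148,.058,rr=(.054,.064),thr=3)
im=f['frame'];u,v=np.round(wproj(f,w([[4,0,154]],*L)[0])).astype(int);print(u,v)
s=im[v-70:v+74:4,u-84:u+85:3].max(2)
print('\n'.join(''.join('#' if k<60 else '+' if k<110 else '-' if k<170 else '.' for k in r) for r in s))
E
```

```text
clock: 36.12
tcp_pos: [0.4497, 0.2179, 0.2906]
eef_rot: [0.0, 0.979, -0.206, -0.0]
wrist_force: [-1.1, 0.3, 0.8]
gripper_width: 0.0854
gripper_force: 0.0
disc 458.4 211.8 r 56.99 loader [  7.2  -1.7 154. ]
bar [0.4615 0.2086 0.181 ] yaw -0.404 LxW 0.0711 0.0207
n 76 c [0.4573 0.2106] r 0.0559 med 0.00024 loader [  6.   -2.7 154. ]
n 79 c [0.4563 0.2112] r 0.0567 med 0.00024 loader [  5.2  -2.  148. ]
320 182
....................-++-.........-++++++++--.---+--------
..................++-.....-------....++++++-----.--------
...............-++....-............---.+++++----..-------
.............-++-..-...................--+++----------...
...........-+++............-+++..........--++------------
.........+++++.............-+++...........--++-----------
-......++++++............---++---...........-------------
--...+++++++-............########-...........-+----------
---..+++++++.............########-............-+---------
---+-++++++-.............########-.............-+--------
----+++++++..............########-.............----------
-----+++++...............########-..............-+
[... 699 characters left out ...]
----
------------.............########.............-----------
-------------............########............------------
--------------...........########..........--------------
----------------.........---##---.........---------------
-----------------..........+++-.........-----------------
--------------------.......-++........-------------------
---------------------+-............----------------------
----------------------++---------------------------------
---------------------------------------------------------
-------------------------------+-----------------------++
---------------------------+-+----------------------+++++
---------------------------+---------------------++--++++
```

```bash
python3 -m handwheel '[0,0,0,-1.5, 0,0,0,-1.5, 0,0,0,-1.5, 0,0,0,-1.5, 0,0,0,-1.5, 0,0,0,-1.5, 0,0,0,-1.5, 0,0,0,-1.5, 0,0,0,-1.5]' >/dev/null; python3 -m handwheel '[0,0,0,-1.64, 0,0,0,-1.64, 0,0,0,-1.64, 0,0,0,-1.64, 0,0,0,-1.64, 0,0,0,-1.64, 0,0,0,-1.64, 0,0,0,-1.64, 0,0,0,-1.64, 0,0,0,-1.64]' >/dev/null; python3 -c "
from n import *
go([.4575,.2108,.160],2.73)"
```

```text
t 38.55 yaw 2.718 tcp [0.4497 0.2179 0.2908] F [0.2 0.4 0.6] w 0.0854 -> rows [-1.   -0.33 13.08] -0.012 q6 -0.75
```

```bash
python3 -m handwheel '[-1,-0.3,6,-0.01, -1,-0.3,12,-0.01, -1,-0.3,13,-0.01, -1,-0.3,13,-0.01]';python3 -m handwheel '[0,0,0,0, 0,0,0,0, 0,0,0,0, 0,0,0,0, 0,0,0,0, 0,0,0,0]' 1 60;python3 -m handwheel '[0,0,0,0.1, 0,0,0,0.1]'; python3 -c "
from n import *
print(bot.get_obs()['moment'])
go([.4575,.2108,.160],2.73)"
```

```text
clock: 39.05
tcp_pos: [0.458, 0.2113, 0.1622]
eef_rot: [0.0, 0.205, 0.979, 0.0]
wrist_force: [-0.1, 1.1, 1.6]
gripper_width: 0.0855
gripper_force: 0.0
clock: 39.8
tcp_pos: [0.458, 0.2112, 0.1616]
eef_rot: [0.001, 0.204, 0.979, 0.0]
wrist_force: [0.5, -0.2, 5.8]
gripper_width: 0.0126
gripper_force: 58.6
clock: 40.05
tcp_pos: [0.4578, 0.2113, 0.1615]
eef_rot: [0.0, 0.253, 0.967, 0.0]
wrist_force: [0.2, -0.5, 4.8]
gripper_width: 0.0128
gripper_force: 58.6
[ 0.29967988 -0.00596158  0.00825186]
t 40.05 yaw 2.63 tcp [0.4578 0.2113 0.1615] F [ 0.2 -0.5  4.8] w 0.0128 -> rows [ 0.   -0.06  0.15] -0.1 q6 -0.68
```

```bash
python3 -m handwheel '[0,0,0,0.12, 0,0,0,0.24, 0,0,0,0.24]'; python3 -c "
from n import *
print(bot.get_obs()['moment'])
go([.4575,.2108,.160],2.73)";python3 -m handwheel '[0,0,0,0.12, 0,0,0,0.24, 0,0,0,0.24]'; python3 -c "
from n import *
print(bot.get_obs()['moment'])
go([.4575,.2108,.160],2.73)"
```

```text
clock: 40.42
tcp_pos: [0.4578, 0.2112, 0.1614]
eef_rot: [0.0, 0.366, 0.93, 0.0]
wrist_force: [0.0, -1.2, 4.9]
gripper_width: 0.0128
gripper_force: 58.5
[ 0.13912549  0.20018906 -0.06778504]
t 40.42 yaw 2.391 tcp [0.4578 0.2112 0.1614] F [ 0.  -1.2  4.9] w 0.0128 -> rows [-0.01 -0.05  0.14] -0.339 q6 -0.44
clock: 40.8
tcp_pos: [0.4578, 0.211, 0.1613]
eef_rot: [0.0, 0.475, 0.88, 0.0]
wrist_force: [0.6, -2.2, 4.8]
gripper_width: 0.0129
gripper_force: 58.5
[-0.22431338  0.34069441 -0.01184599]
t 40.8 yaw 2.152 tcp [0.4578 0.211  0.1613] F [ 0.6 -2.2  4.8] w 0.0129 -> rows [-0.   -0.03  0.13] -0.578 q6 -0.2
```

```bash
python3 -m handwheel '[0,0,0,0.1, 0,0,0,0.2, 0,0,0,0.2]'; python3 -c "
from n import *
print(bot.get_obs()['moment'])
go([.4575,.2108,.160],2.73)";python3 -m handwheel '[0,0,0,0.08, 0,0,0,0.16, 0,0,0,0.16]'; python3 -c "
from n import *
print(bot.get_obs()['moment'])
go([.4575,.2108,.160],2.73)"
```

```text
clock: 41.18
tcp_pos: [0.4579, 0.2111, 0.1614]
eef_rot: [0.0, 0.56, 0.828, 0.0]
wrist_force: [0.5, -1.0, 7.2]
gripper_width: 0.0129
gripper_force: 58.6
[-0.12834039  0.39895386 -0.02572274]
t 41.17 yaw 1.952 tcp [0.4579 0.2111 0.1614] F [ 0.5 -1.   7.2] w 0.0129 -> rows [-0.01 -0.04  0.14] -0.778 q6 0.0
clock: 41.55
tcp_pos: [0.4577, 0.2107, 0.1615]
eef_rot: [0.0, 0.625, 0.781, -0.0]
wrist_force: [-1.8, -5.6, 9.1]
gripper_width: 0.0127
gripper_force: 58.9
[-0.84309362  0.86360654 -0.07729988]
t 41.55 yaw 1.792 tcp [0.4577 0.2107 0.1615] F [-1.8 -5.6  9.1] w 0.0127 -> rows [ 0.01 -0.02  0.15] -0.938 q6 0.16
```

```bash
python3 -m handwheel '[0,0,-0.5,0, 0,0,-1,0, 0,0,-1,0, 0,0,-1,0]'
python3 - <<'E'
from v import *;from df import *
print(bot.get_obs()['moment'])
f=wframe();cv2.imwrite('pics/w20.png',f['frame'])
im=f['frame'];s=im[100:260:4,200:440:3].max(2)
print('\n'.join(''.join('#' if k<60 else '+' if k<110 else '-' if k<170 else '.' for k in r) for r in s))
for z in(.148,.158): print(z,[np.round(wproj(f,w([[x,y,z*1000]],*L)[0])) for x,y in((0,0),(58,0),(-58,0),(0,58),(0,-58))])
E
```

```text
clock: 42.05
tcp_pos: [0.4553, 0.2107, 0.1645]
eef_rot: [-0.003, 0.624, 0.781, -0.004]
wrist_force: [3.8, 6.5, -49.1]
gripper_width: 0.0123
gripper_force: 62.4
[ 1.00789301 -0.99137045 -0.1127651 ]
---+---------+++....++++++++++++++++++++++++++++++++++-+------------------------
-------------+++...-+++++++++++++++++++++++++++++++++++++++++++---------------.-
-------------++++-+++++++++++++++--...++++++++++++++++++++++++++++++++--------.-
-------------++++++++++++++++-........++++++++-.-+++++++++++++++++++++++++++--.-
---+---------++++++++++++++...........++++++++.....-++++++++++++++++++++++++++++
-------------+++++++++++-.......-++++++++++++++++....-++++++++++++++++++++++++++
------------+++++++++++......-+++++++++++++++++---+....-++++++++++++++++++++++++
------------+++++++++-.....+++++++++++++++++++------.....+++++++++++++++++++++++
------------++++++++.....-+++++++++++++++++++++----++.....++++++++++++++++++++++
------------+++++++.....++++++++++++++++++++++++++++++-....+++++++++++++++++++++
------..----++++++.....++++++++++++-------+++++++++++++-....++++++++++++++++++++
-----------
[... 1861 characters left out ...]
.......................#######++++###++..........................++++++
------.........................+++#####+++++#++++.........................++++++
------.........................+++#####+++++##+++.........................++++++
-------....................+##++++#####++++###++++##+.....................++++++
-------...................####++++#####+++++##++++####....................++++++
-------..................-####++++#####+++++##++++####-..................+++++++
0.148 [array([313., 236.]), array([413., 246.]), array([212., 223.]), array([326., 130.]), array([303., 319.])]
0.158 [array([313., 244.]), array([418., 254.]), array([206., 229.]), array([327., 132.]), array([302., 329.])]
```

```bash
python3 -c "
from n import *
go([.451,.2127,.162],None)"; python3 -m handwheel '[0,0,0.7,0, 0,0,0.9,0, 0,0,0.9,0]';python3 -c "
from n import *
print(bot.get_obs()['moment'])
go([.451,.2127,.162],None)"
```

```text
t 42.1 yaw 1.793 tcp [0.4553 0.2107 0.1645] F [  3.7   6.3 -49.8] w 0.0128 -> rows [ 0.29 -0.37  0.25] 0 q6 0.16
clock: 42.48
tcp_pos: [0.4578, 0.2108, 0.1623]
eef_rot: [0.0, 0.625, 0.781, -0.0]
wrist_force: [-0.1, -4.6, -3.1]
gripper_width: 0.0126
gripper_force: 68.7
[-1.03570339  0.18881148  0.06365518]
t 42.48 yaw 1.792 tcp [0.4578 0.2108 0.1623] F [-0.1 -4.6 -3.1] w 0.0126 -> rows [ 0.33 -0.62  0.03] 0 q6 0.16
```

```bash
python3 -m handwheel '[0.1,-0.3,-0.1,0, 0.1,-0.3,-0.1,0]';python3 -m handwheel '[0.1,-0.3,0,0, 0.1,-0.3,0,0]';python3 -c "
from n import *
print(bot.get_obs()['moment'])
go([.451,.2127,.162],None)"
```

```text
clock: 42.72
tcp_pos: [0.4548, 0.2111, 0.1634]
eef_rot: [0.001, 0.625, 0.781, 0.0]
wrist_force: [1.7, -5.6, -3.9]
gripper_width: 0.0126
gripper_force: 68.7
clock: 42.98
tcp_pos: [0.4518, 0.2114, 0.1635]
eef_rot: [0.001, 0.625, 0.781, 0.0]
wrist_force: [3.2, -6.0, -3.7]
gripper_width: 0.0127
gripper_force: 68.7
[-1.33382057 -0.7210854  -0.06316665]
t 42.98 yaw 1.791 tcp [0.4518 0.2114 0.1635] F [ 3.2 -6.  -3.7] w 0.0127 -> rows [ 0.15 -0.05  0.15] 0 q6 0.17
```

```bash
python3 -m handwheel '[0.15,0,-0.3,0, 0.15,0,-0.6,0, 0.15,0,-0.6,0]';python3 -m handwheel '[0,0,-0.3,0, 0,0,-0.6,0, 0,0,-0.6,0]';python3 -c "
from n import *
print(bot.get_obs()['moment'])
go([.451,.2127,.162],None)"
```

```text
clock: 43.35
tcp_pos: [0.45, 0.2118, 0.1644]
eef_rot: [-0.001, 0.625, 0.781, -0.003]
wrist_force: [8.9, -6.5, -43.6]
gripper_width: 0.0125
gripper_force: 63.4
clock: 43.72
tcp_pos: [0.449, 0.2121, 0.1679]
eef_rot: [-0.002, 0.625, 0.781, -0.004]
wrist_force: [10.7, 0.0, -63.9]
gripper_width: 0.0126
gripper_force: 59.9
[ 0.12979282 -2.2464898  -0.02780808]
t 43.73 yaw 1.791 tcp [0.449  0.2121 0.1679] F [ 10.7   0.  -63.9] w 0.0126 -> rows [0.01 0.21 0.58] 0 q6 0.17
```

Run:
```python
from v import *
f=wframe();im=f['frame'];cv2.imwrite('pics/w21.png',im)
for nm,p in(('gapL',(-11,64,28)),('gapR',(11,64,28)),('ribL',(-6,66,64)),('ribR',(6,66,64)),('ribLin',(-6,58,64)),('ribRin',(6,58,64)),('rim+y',(0,58,148))): print(nm,np.round(wproj(f,w([p],*L)[0]),1))
g=im.max(2)[95:150:2,295:375:1]
print('\n'.join(''.join('%x'%(k//16) for k in r) for r in g))
```

```text
gapL [319.  117.6]
gapR [343.3 120.6]
ribL [325.4 116.6]
ribR [340.5 118.5]
ribLin [324.1 126.6]
ribRin [339.2 128.5]
rim+y [337.1 135.4]
677777888889999999999988999999999999999988888999aaaaaa99988999999999988777786667
44444444444434445566677777888899999999998888899999999999988889999999988888886578
55555555555555555544444444444443444567777788889999999999988888889999888888876679
55555555555555555555555555555555555444444444444444455566777888888898888888865789
55555555555555555555555555555555555555555555555555555444444434444566667778656899
55555555555555555555555555555555555555555555555555555555555555555554444444444455
55555555555555555555555555555555555555555555555555555555555555555555555555555555
55555555555555555555666555555555555555555555555555555555555555555555555555555555
55555555555689abdeeeedc755555555555555555555555555555555555555555555555555555555
555689cddddeeeeeeeeeddc855555555555555555555555566776555555555555555555555555555
ccddddeeeeeeeeeeeeeeddc95555555555555555555555568bdddcba875555555555555555555555
edddddeeedeeeeeeeeeeddda5555555555555555555555569eeeeeeeeedb76555555555
[... 605 characters left out ...]
555665666655555444567888999999999976568ceeeeeeeeeeee
455555555555555555555555555555555666666666666665555556689999985555567acdeeeeeeee
555555555554444444444444444444444444444555555566666666656688854455555569ceeeeeee
55544444444444444444444444444444444444444444444455555566666665544445555568deeeee
4444444544555566666666667766665555555544444444444444444445566666655444555579cdee
66778888888898888888887777777788888888888877665544444444444445566666555455567ade
888877778888889aaaabbbbcccccbbbbba999988887788888876666554444444455666666555568b
aabbccddddddddddddddddddddddddddddddddddddddccbaa9987778887544444444455666666567
dddddddddeeeeeeeeeeeeeeeeeeeeeeeeeeeeeeeeeeeeedddddddccb987888776544444445566666
```

Run:
```python
from v import *
im=cv2.imread('pics/w21.png');o=bot.get_obs();f=bot.grab_frame('wrist');f['R']=q(o['eef_rot']).as_matrix();f['t']=np.array(o['tcp_pos'])
for z in(.028,.064,.070):
  for px in((343,131),(358,134),(350,126),(350,137)): print(z,px,inv(plane(f,*px,[0,0,1],z),*L).round(1))
from df import discfit
discfit(f,[.453,.2115],.158,.056);
# other gap (-y) region is hidden by gripper; print w16 (pre-turn) rib location for reference
```

```text
0.028 (343, 131) [11.9 54.5 28. ]
0.028 (358, 134) [25.9 53.6 28. ]
0.028 (350, 126) [17.7 59.9 28. ]
0.028 (350, 137) [19.  49.9 28. ]
0.064 (343, 131) [ 9.2 56.4 64. ]
0.064 (358, 134) [21.3 55.6 64. ]
0.064 (350, 126) [14.2 61.  64. ]
0.064 (350, 137) [15.3 52.3 64. ]
0.07 (343, 131) [ 8.7 56.7 70. ]
0.07 (358, 134) [20.6 55.9 70. ]
0.07 (350, 126) [13.6 61.2 70. ]
0.07 (350, 137) [14.7 52.8 70. ]
n 78 c [0.4497 0.2112] r 0.0551 med 0.00021 loader [ -1.4  -1.4 158. ]
```

```bash
python3 -m handwheel '[0,0,0.5,0, 0,0,1.1,0, 0,0,1.1,0]';python3 -m handwheel '[0,0,0,-0.15, 0,0,0,-0.3, 0,0,0,-0.45, 0,0,0,-0.6, 0,0,0,-0.75, 0,0,0,-0.9, 0,0,0,-0.9]';python3 -c "
from n import *
print(bot.get_obs()['moment'])
go([.451,.2127,.162],None)"
```

```text
clock: 44.2
tcp_pos: [0.4519, 0.2125, 0.1653]
eef_rot: [0.002, 0.625, 0.781, 0.001]
wrist_force: [2.1, -11.3, 4.0]
gripper_width: 0.0124
gripper_force: 68.4
clock: 45.08
tcp_pos: [0.452, 0.2131, 0.1655]
eef_rot: [0.002, 0.222, 0.975, 0.001]
wrist_force: [3.1, -6.6, 4.5]
gripper_width: 0.0125
gripper_force: 68.4
[-0.98512643 -0.72452398  0.109886  ]
t 45.08 yaw 2.694 tcp [0.452  0.2131 0.1655] F [ 3.1 -6.6  4.5] w 0.0125 -> rows [ 0.07 -0.08  0.35] 0 q6 -0.73
```

```bash
for r in '[0,0,0,-0.15, 0,0,0,-0.2, 0,0,0,-0.2]' '[0,0,0,-0.15, 0,0,0,-0.15]' '[0,0,0,-0.12, 0,0,0,-0.12]'; do :; done; python3 -m handwheel '[0,0,0,-0.15, 0,0,0,-0.2, 0,0,0,-0.2]' | grep -E 'pos|force'; python3 -c "
from n import *
print(bot.get_obs()['moment'])"; python3 -m handwheel '[0,0,0,-0.15, 0,0,0,-0.15]'| grep -E 'pos|force'; python3 -c "
from n import *
print(bot.get_obs()['moment'])"; python3 -m handwheel '[0,0,0,-0.12, 0,0,0,-0.12]'| grep -E 'pos|force'; python3 -c "
from n import *
print(bot.get_obs()['moment']);go([.451,.2127,.162],None)"
```

```text
tcp_pos: [0.4521, 0.213, 0.1656]
wrist_force: [2.8, -5.7, 5.0]
gripper_force: 68.4
[-1.04500962 -0.88743438 -0.07011948]
tcp_pos: [0.4522, 0.2128, 0.1658]
wrist_force: [4.0, -7.2, 5.7]
gripper_force: 68.6
[-1.34063594 -0.94870726 -0.3275374 ]
tcp_pos: [0.452, 0.2114, 0.1659]
wrist_force: [-0.2, -22.6, 10.9]
gripper_force: 83.3
[-3.76460925  0.02253842 -1.0190587 ]
t 45.95 yaw -3.122 tcp [0.452  0.2114 0.1659] F [ -0.2 -22.6  10.9] w 0.0124 -> rows [0.1  0.13 0.39] 0 q6 -1.2
```

```bash
python3 -m handwheel '[0,0,0,-0.1, 0,0,0,-0.1]' | grep -E 'pos|force'; python3 -c "
from n import *
print(bot.get_obs()['moment'])"; python3 -m handwheel '[0,0,0,-0.1, 0,0,0,-0.1]'| grep -E 'pos|force'
cat > rib.py <<'E'
from v import *
o=bot.get_obs();print('M',np.round(o['moment'],2));go([.451,.2127,.162],None)
f=wframe();im=f['frame'];cv2.imwrite('pics/rib%d.png'%int(o['clock']*100),im);pickle.dump(f,open('rib.pkl','wb'))
for nm,p in(('gap',(0,64,28)),('rib',(0,62,64)),('gap-',(0,-64,28)),('rib-',(0,-62,64))): print(nm,np.round(wproj(f,w([p],*L)[0]),1))
for sgn in(1,-1):
    u,v=np.round(wproj(f,w([(0,sgn*63,45)],*L)[0])).astype(int)
    g=im.max(2)[max(v-36,0):v+36:2,max(u-36,0):u+36];print(u,v);print('\n'.join(''.join('%x'%(k//16) for k in r) for r in g))
E
python3 rib.py
```

```text
tcp_pos: [0.452, 0.2107, 0.1662]
wrist_force: [-2.2, -30.1, 15.7]
gripper_force: 111.5
[-4.95663739  0.40103532 -2.27083491]
tcp_pos: [0.4521, 0.2106, 0.1662]
wrist_force: [-2.8, -29.8, 15.0]
gripper_force: 161.8
M [-4.96  0.34 -4.04]
t 46.45 yaw -2.925 tcp [0.4521 0.2106 0.1662] F [ -2.8 -29.8  15. ] w 0.012 -> rows [0.06 0.23 0.42] 0 q6 -1.4
gap [388.7 196. ]
rib [395.3 207.2]
gap- [254.4 180.9]
rib- [248.  190.8]
392 201
eeeeeeeeeeeeeeeeeedddca788899999999acdda65555555546899999999999988888888
eedeeeeeeeeeeeeeeeeeddddba98888999999adc85555555547999999999999989888999
ddedeeeeeeeeeeedeeeeeedddddca8889899989c96555555557999999999999988999999
ddddddddddddddddddddddddddddddb88898999987555555468998989999999998999999
dddddddddddddddddddddddddddedddca889999998765555479888888888888899999999
dddddddddddddddddddddddddddddddddca8889999987555478888888888888889999999
dddeddeddddddddddddddddddddddddddddc988999999864688888888888888899999999
eeeeeeedddeddddddddddddddddddddddddddb9889899986789888888889998999999999
ddddeeedddeeddededdddedddddddddddddddddb98899988999888888888898888999999
ddddddddddddddd
[... 3891 characters left out ...]
eeeeeeeeeeeeeeeeeeeeeeeeeeeeeeeeeeeeeeeeeee
a999aaaaadeeeeeeeeeeeeeeeeeeeeeeeeeeeeeeeeeeeeeeeeeeeeeeeeeeeeeeeeeeeeee
9999aaaadeeeeeeeeeeeeeeeeeeeeeeeeeeeeeeeeeeeeeeeeeeeeeeeeeeeeeeeeeeeeeee
9999aaadeeeeeeeeeeeeeeeeeeeeeeeeeeeeeeeeeeeeeeeeeeeeeeeeeeeeeeeeeeeeeeee
aaaaaabeeeeeeeeeeeeeeeeeeeeeeeeeeeeeeeeeeeeeeeeeeeeeeeeeeeeeeeeeeeeeeeee
aaaaaadeeeeeeeeeeeeeeeeeeeeeeeeeeeeeeeeeeeeeeeeeeeeeeeeeeeeeeedddddddddd
aaaaaaeeeeeeeeeeeeeeeeeeeeeeeeeeeeeeeeeeeeeeeeeeeeeeeeeeeeeeeeeeeeeedddd
aaaaaceeeeeeeeeeeeeeeeeeeeeeeeeeeeeeeeeeeeeeeeeeeeeeeeeeeeeeeeeeeeeeeeee
9aaaaeeeeeeeeeeeeeeeeeeeeeeeeeeeeeeeeeeeeeeeeeeeeeeeeeeeeeeeeeeeeeeeeeee
999aceeeeeeeeeeeeeeeeeeeeeeeeeeeeeeeeeeeeeeeeeeeeeeeeeeeeeeeeeddddeddedd
```

```bash
sed -i '/^for sgn/,$d' rib.py; python3 -m handwheel '[0,-0.4,0,0, 0,-0.4,0,-0.1, 0,-0.4,0,-0.1]' | grep -E 'pos|force';python3 rib.py; python3 -m handwheel '[0,0,0,-0.1, 0,0,0,-0.15, 0,0,0,-0.15]'| grep -E 'pos|force'; python3 rib.py
```

```text
tcp_pos: [0.4529, 0.2092, 0.1662]
wrist_force: [-1.6, -4.5, 10.5]
gripper_force: 221.4
M [-0.56  0.36 -6.15]
t 46.88 yaw -2.826 tcp [0.4529 0.2092 0.1662] F [-1.6 -4.5 10.5] w 0.0126 -> rows [0.07 0.39 0.42] 0 q6 -1.5
gap [388. 202.]
rib [394.8 213.7]
gap- [255.9 174.2]
rib- [249.8 183.5]
tcp_pos: [0.4522, 0.2098, 0.166]
wrist_force: [-5.9, 1.9, 9.8]
gripper_force: 124.1
M [ 0.1   1.14 -2.86]
t 47.3 yaw -2.673 tcp [0.4522 0.2098 0.166 ] F [-5.9  1.9  9.8] w 0.0118 -> rows [-0.02  0.31  0.4 ] 0 q6 -1.66
gap [383.6 212.4]
rib [389.8 225. ]
gap- [257.4 165.5]
rib- [251.3 174. ]
```

```bash
python3 -m handwheel '[0,0,0,0, 0,0,0,0, 0,0,-5,0, -3.6,7.1,-10,0, -3.6,7.1,-10,0, -3.6,7.1,-10,0]' 0 | grep pos
cat > rib2.py <<'E'
from v import *;from df import discfit
f=wframe();im=f['frame'];pickle.dump(f,open('rib.pkl','wb'));cv2.imwrite('pics/rv%d.png'%int(bot.get_obs()['clock']*100),im)
discfit(f,[.453,.2115],.156,.056)
# rectify loader patch at z=64 : x -30..30, y 45..75 (rib top), and ring top z=28
def patch(z,xs,ys):
    U=np.array([[wproj(f,w([(x,y,z)],*L)[0]) for x in xs] for y in ys],np.float32);return cv2.remap(im.max(2),U[...,0],U[...,1],cv2.INTER_LINEAR)
def pr(a): print('\n'.join(''.join('%x'%(k//16) for k in r) for r in a))
S=int(__import__('sys').argv[1]) if len(__import__('sys').argv)>1 else 1
print('z28');pr(patch(28,np.arange(-30,31,1.),S*np.arange(72,56,-2.)))
print('z64');pr(patch(64,np.arange(-30,31,1.),S*np.arange(72,48,-2.)))
E
python3 rib2.py
```

```text
tcp_pos: [0.452, 0.2905, 0.265]
n 116 c [0.4485 0.2116] r 0.0546 med 0.00018 loader [ -2.6  -0.9 156. ]
z28
5555555555555566665655555555566655566666666556665555555555665
555555666789aabcb965665555665555566666677abcbba98876665655555
666789abcdeeeeeedb85555666666665666566779cdeeeeeedcca97776666
9abcdeeeeeeeeeeedc97555555555566555666779deeeeeeeeeeeeeddba97
eeeeeeeeeeeeeedbb97666777788877556666678beeeeeeeeeeeeeeeeeeed
eeeeeeeeeeeeda64446899999999998755566789acddeeeeeeeeeeeeeeeee
eeeeeeedddca755445679999999998876555666678899abbccbcdddeeeeee
eeeedc976665554444678988777766655666667778878888899999aabcbbc
z64
5555666555566666666655666666666666666666666666666666666666666
5555555555666555555555556655566666666566655555555566566555566
55667789abccb9566555566555566666679bcccba98766665555555556655
89acdeeeeeeedb75555566655566556677bdeeeeeeedcca98766666666666
eeeeeeeeeeeddb86555566566655566678bdeeeeeeeeeeeeedcb976656556
eeeeeeeeedb97567888888888755566778ceeeeeeeeeeeeeeeeeedc987666
eeeeeeeec8544568999999999865556678aabccddeeeeeeeeeeeeeeeeca97
eedca8665554456899988887666556666677777887899abbcddddddeeeeed
866555555555555666665555667777889999999999999999999999999aabb
55555555555555555567788999998889a99aabbbbbccccdddddcccbbbbaaa
555555555555456788999999889abccddddddeeeeeeeeeeeeeeeeeedddddd
555555555688999999889abccddeeeeeeeeeeeeeeeeeeeeeeeeeeeeeeeeee
```

```bash
python3 -m handwheel '[3.6,-7.1,-2.5,0, 3.6,-7.1,-2.5,0, 3.6,-7.1,-2.5,0]' | grep pos;  python3 - <<'E'
from lj import *;from df import *
f=look();x=discfit(f,[.4495,.2116],.154,.056);go([.4490,.2116,.157],None)
E
```

```text
tcp_pos: [0.452, 0.2079, 0.2889]
disc 448.8 210.5 r 55.4 loader [ -2.4  -1.9 154. ]
bar [0.4445 0.2081 0.181 ] yaw 0.312 LxW 0.0721 0.0203
n 91 c [0.449  0.2107] r 0.0552 med 0.0002 loader [ -2.2  -1.8 154. ]
t 48.58 yaw -2.674 tcp [0.4519 0.2088 0.2884] F [ 0.7  0.5 -0.2] w 0.0857 -> rows [ 0.13  0.38 13.14] 0 q6 -1.66
```

```bash
python3 -m handwheel '[0.1,0.25,6,0.155, 0.1,0.25,12,0.155, 0.1,0.25,12.9,0.155, 0.1,0.25,12.9,0.155]'| grep -E 'pos|force';python3 -m handwheel '[0,0,0,0, 0,0,0,0, 0,0,0,0, 0,0,0,0, 0,0,0,0, 0,0,0,0]' 1 60| grep -E 'pos|force|width';python3 -m handwheel '[0,0,0.2,0, 0,0,0.2,0, 0,0,0.2,0]'| grep -E 'pos|force'
cat > st.py <<'E'
from n import *
o=bot.get_obs();print('M',np.round(o['moment'],2));go([.451,.2127,.157],None)
E
python3 st.py
```

```text
tcp_pos: [0.4501, 0.2116, 0.1609]
wrist_force: [0.7, -0.2, 1.1]
gripper_force: 0.0
tcp_pos: [0.45, 0.2113, 0.1603]
wrist_force: [-1.1, 2.5, 5.7]
gripper_width: 0.0129
gripper_force: 59.3
tcp_pos: [0.4502, 0.2114, 0.1603]
wrist_force: [-9.2, -1.8, 24.0]
gripper_force: 62.0
M [-0.31  1.61 -0.08]
t 50.2 yaw -2.827 tcp [0.4502 0.2114 0.1603] F [-9.2 -1.8 24. ] w 0.0128 -> rows [-0.12  0.1   0.33] 0 q6 -1.5
```

Run:
```python
from df import *
f=pickle.load(open('w12.pkl','rb'));f=dict(f);f['frame']=cv2.imread('pics/w13.png');f['t']=np.array([.4597,-.0294,.2410]);f['R']=R.from_euler('z',-2.645).as_matrix()@np.diag([1,-1,-1.])
discfit(f,[.4394,-.0465],.023,.056)
T=np.array(f['tool_from_camera']);print('cam h',(f['t']+f['R']@T[:3,3])[2])
for n in('lj','lj2','rib'):
    f=pickle.load(open(n+'.pkl','rb'));print(n,f['t'],(f['t']+f['R']@T[:3,3])[2]);
    for z in(.150,.154,.158): discfit(f,[.457,.2108] if n!='rib' else [.4488,.2112],z,.056)
```

```text
n 73 c [ 0.4407 -0.0459] r 0.0552 med 0.00019 loader [ -36.6 -256.3   23. ]
cam h 0.3828440673127428
lj [0.44953257 0.21777311 0.28970287] 0.431622525059975
n 92 c [0.4587 0.2103] r 0.0558 med 0.00017 loader [  7.4  -3.2 150. ]
n 89 c [0.4576 0.2108] r 0.055 med 0.00016 loader [  6.4  -2.5 154. ]
n 93 c [0.4566 0.2113] r 0.0543 med 0.00016 loader [  5.4  -2.  158. ]
lj2 [0.44969322 0.21789785 0.29060445] 0.43243549652983626
n 84 c [0.4576 0.2092] r 0.0585 med 0.00098 loader [  6.2  -4.2 150. ]
n 83 c [0.4583 0.2086] r 0.0579 med 0.00085 loader [  6.8  -4.8 154. ]
n 84 c [0.4591 0.2087] r 0.0568 med 0.00099 loader [  7.7  -4.8 158. ]
rib [0.45199933 0.29052027 0.26501811] 0.40673508539891023
n 108 c [0.4498 0.2104] r 0.0559 med 0.00021 loader [ -1.4  -2.1 150. ]
n 112 c [0.449  0.2112] r 0.055 med 0.00018 loader [ -2.2  -1.3 154. ]
n 115 c [0.448 0.212] r 0.0542 med 0.00021 loader [ -3.   -0.4 158. ]
```

```bash
python3 -m handwheel '[-0.1,0,-0.35,0, -0.1,0,-0.35,0.15, -0.1,0,-0.35,0.3, -0.1,0,-0.35,0.3]'| grep -E 'pos|force'; python3 st.py; python3 -m handwheel '[0,0,0,0.15, 0,0,0,0.3, 0,0,0,0.3]'| grep -E 'pos|force'; python3 st.py
```

```text
tcp_pos: [0.4506, 0.2112, 0.1608]
wrist_force: [-1.6, -1.6, -0.5]
gripper_force: 58.7
M [-0.3   0.3  -0.11]
t 50.7 yaw -3.126 tcp [0.4506 0.2112 0.1608] F [-1.6 -1.6 -0.5] w 0.0125 -> rows [-0.04  0.15  0.38] 0 q6 -1.2
tcp_pos: [0.4508, 0.2113, 0.1611]
wrist_force: [-0.8, -0.8, -1.4]
gripper_force: 58.7
M [ 0.03  0.01 -0.03]
t 51.08 yaw 2.86 tcp [0.4508 0.2113 0.1611] F [-0.8 -0.8 -1.4] w 0.0126 -> rows [0.02 0.14 0.41] 0 q6 -0.9
```

Very free now. Continue.

```bash
python3 -m handwheel '[0,0,0,0.15, 0,0,0,0.3, 0,0,0,0.45, 0,0,0,0.45]'| grep -E 'pos|force'; python3 st.py; python3 -m handwheel '[0,0,0,0.15, 0,0,0,0.3, 0,0,0,0.3]'| grep -E 'pos|force'; python3 st.py;  python3 -m handwheel '[0,0,0,0.1, 0,0,0,0.1]'| grep -E 'pos|force'; python3 st.py
```

```text
tcp_pos: [0.4508, 0.2114, 0.1612]
wrist_force: [-0.4, -0.2, -0.7]
gripper_force: 58.7
M [0.02 0.07 0.04]
t 51.58 yaw 2.412 tcp [0.4508 0.2114 0.1612] F [-0.4 -0.2 -0.7] w 0.013 -> rows [0.08 0.11 0.42] 0 q6 -0.45
tcp_pos: [0.4508, 0.2114, 0.1613]
wrist_force: [-0.5, -0.1, -1.3]
gripper_force: 58.7
M [-0.02  0.   -0.01]
t 51.95 yaw 2.112 tcp [0.4508 0.2114 0.1613] F [-0.5 -0.1 -1.3] w 0.013 -> rows [0.11 0.08 0.43] 0 q6 -0.15
tcp_pos: [0.4508, 0.2114, 0.1612]
wrist_force: [-0.1, 0.4, -0.9]
gripper_force: 58.8
M [0.   0.05 0.04]
t 52.2 yaw 2.013 tcp [0.4508 0.2114 0.1612] F [-0.1  0.4 -0.9] w 0.013 -> rows [0.11 0.08 0.42] 0 q6 -0.05
```

```bash
python3 -m handwheel '[0,0,0,0.1, 0,0,0,0.1]'| grep -E 'force'; python3 st.py; python3 -m handwheel '[0,0,0,0.1, 0,0,0,0.1]'| grep -E 'force'; python3 st.py;  python3 -m handwheel '[0,0,0,0.1, 0,0,0,0.1]'| grep -E 'force'; python3 st.py
```

```text
wrist_force: [0.4, 0.6, -1.6]
gripper_force: 58.8
M [-0.02  0.01  0.02]
t 52.45 yaw 1.912 tcp [0.4509 0.2114 0.1613] F [ 0.4  0.6 -1.6] w 0.0122 -> rows [0.12 0.05 0.43] 0 q6 0.05
wrist_force: [2.8, 0.2, -1.8]
gripper_force: 58.7
M [-0.01 -0.47  0.19]
t 52.7 yaw 1.811 tcp [0.451  0.2114 0.1613] F [ 2.8  0.2 -1.8] w 0.0127 -> rows [0.13 0.03 0.43] 0 q6 0.15
wrist_force: [8.4, -3.8, -0.6]
gripper_force: 72.1
M [-0.71 -1.56  1.72]
t 52.95 yaw 1.712 tcp [0.4517 0.2111 0.1618] F [ 8.4 -3.8 -0.6] w 0.0126 -> rows [ 0.17 -0.05  0.48] 0 q6 0.25
```

```bash
python3 -m handwheel '[0,0,0,-0.06, 0,0,0,-0.06, 0,0,0,-0.06, 0,0,0,-0.06]' - 110 | grep -E 'force'; python3 -m handwheel '[0,0,-0.3,0, 0,0,-0.6,0, 0,0,-1.0,0, 0,0,-1.0,0]'| grep -E 'pos|force|rot'; python3 st.py
```

```text
wrist_force: [7.8, -1.5, 0.3]
gripper_force: 107.8
tcp_pos: [0.4508, 0.2114, 0.1714]
eef_rot: [-0.0, 0.634, 0.773, -0.0]
wrist_force: [0.3, -2.2, -8.5]
gripper_force: 107.9
M [-0.33 -0.23  0.23]
t 53.95 yaw 1.767 tcp [0.4508 0.2114 0.1714] F [ 0.3 -2.2 -8.5] w 0.0118 -> rows [0.13 0.05 1.44] 0 q6 0.19
```

```bash
python3 -m handwheel '[0,0,-3,0, 0,0,-6,0, 0,0,-9,0, 0,0,-10,0, 0,0,-10,0, 0,0,-10,0]'| grep -E 'pos|force|rot'; python3 st.py
python3 - <<'E'
from v import *
f=wframe();pickle.dump(f,open('lift.pkl','wb'));cv2.imwrite('pics/lift.png',f['frame'])
im=f['frame'];t=f['t'];zb=t[2]-.1533  # jar underside
a=1.767-np.pi/2
# polar patch: angle around tool +x direction, radius 54..72 at z=jar+64
def pol(z,ths,rs): 
    U=np.array([[wproj(f,[t[0]+r*np.cos(th),t[1]+r*np.sin(th),z]) for th in ths] for r in rs],np.float32);print(U[0,0],U[-1,-1]);return cv2.remap(im.max(2),U[...,0],U[...,1],cv2.INTER_LINEAR)
ths=np.arange(.7,-.71,-.02)+1.767
for r in pol(zb+.064,ths,np.arange(.072,.050,-.002)): print(''.join('%x'%(k//16) for k in r))
E
```

```text
tcp_pos: [0.4505, 0.2113, 0.2698]
eef_rot: [-0.001, 0.635, 0.773, -0.001]
wrist_force: [0.1, 0.2, -7.3]
gripper_force: 108.9
M [-0.02 -0.11 -0.01]
t 54.7 yaw 1.766 tcp [0.4505 0.2113 0.2698] F [ 0.1  0.2 -7.3] w 0.0113 -> rows [ 0.13  0.1  11.28] 0 q6 0.19
[257.67325 133.01639] [363.78644 152.70976]
74555555555555555555555555555667755555555555555555555555555555555555555
55555555555555555556889bccddddddd6555555555bdddbb9755555555555555555555
5555555555555679bcddddddddddddddd6555555556cddeeddddddb9765555555555555
55555555569bdddddddddddddcdcbba9865555555446577789cdddeddddb86555555555
5555569bdddddddddddbb986555555555555555544688888887cdddddddddddb8655555
557addddddddddca765555555555555555555555447888888885567abdddddddddda865
556777688888655555555554444444444444444445788999898555555568aabcbbbaa96
76655444555555555555555555555555555555555565655655655556555666665666666
88888887765554544444444444455555555555555555555544445554444455567788888
78888888888888888777766654455444444444444445445555666777888888888888888
ca98877888888888888888888888888888888888888888888888888888888888888888b
```

Run:
```python
from df import *
import df
f=pickle.load(open('lift.pkl','rb'));t=f['t'];zb=t[2]-.1533
discfit(f,t[:2],zb+.146,.056,rr=(.050,.0575))
x=discfit(f,t[:2],zb+.140,.058,rr=(.0568,.064),thr=2.5)
print('tcp',t)
# mill from top camera
g=pickle.load(open('top.pkl','rb'));df.wproj=lambda f,p:proj(f,p)
c=[.4327,-.2425]
for i in range(3):
    y=discfit(g,c,.076,.062,sign=1,rr=(.056,.068),thr=2);c=y[:2]
for i in range(2): y2=discfit(g,c,.076,.070,sign=-1,rr=(.066,.078),thr=2)
im=g['frame'].min(2).astype(float)
th=np.arange(0,360,1);
for r in(.064,.066,.068):
    s=np.array([map_coordinates(im,[[proj(g,[c[0]+r*np.cos(a),c[1]+r*np.sin(a),.076])[1]],[proj(g,[c[0]+r*np.cos(a),c[1]+r*np.sin(a),.076])[0]]],order=1)[0] for a in np.radians(th)])
    for lo,hi in((50,110),(230,290)):
        k=(th>=lo)&(th<=hi);wt=np.clip(np.percentile(s[k],60)-8-s[k],0,None);print(r,lo,(th[k]*wt).sum()/wt.sum(),wt.max().round(), s[k][::4].astype(int))
```

```text
n 24 c [0.4498 0.2109] r 0.0551 med 0.00011 loader [ -1.4  -1.6 262.5]
n 48 c [0.45   0.2117] r 0.0579 med 0.00019 loader [ -1.1  -0.9 256.5]
tcp [0.4504693  0.21130517 0.26980645]
n 22 c [ 0.4318 -0.2444] r 0.0633 med 0.00026 loader [ -65.6 -452.7   76. ]
n 21 c [ 0.4315 -0.2461] r 0.0618 med 0.00039 loader [ -66.1 -454.4   76. ]
n 23 c [ 0.4315 -0.2449] r 0.063 med 0.00039 loader [ -66.  -453.3   76. ]
n 4 c [ 0.4348 -0.2227] r 0.0493 med 6e-05 loader [ -60.4 -431.5   76. ]
n 4 c [ 0.4348 -0.2227] r 0.0493 med 6e-05 loader [ -60.4 -431.5   76. ]
0.064 50 81.44844721984593 14.0 [175 173 175 175 172 168 158 152 153 155 159 171 174 174 173 172]
0.064 230 246.62202460734133 1.0 [150 150 150 147 145 150 155 156 155 158 156 154 151 150 155 149]
0.066 50 82.31272841787028 12.0 [173 172 174 173 171 168 158 153 152 154 155 168 173 172 171 169]
0.066 230 261.0715452966757 4.0 [163 166 164 165 164 160 157 156 154 158 163 167 166 169 169 169]
0.068 50 89.0172430054636 5.0 [161 159 161 162 162 161 157 153 152 154 148 156 160 161 159 159]
0.068 230 259.5300831199118 8.0 [168 169 170 170 167 163 156 154 153 157 163 170 172 175 173 175]
```

```bash
python3 -c "
from n import *
go([.4322,-.2449,.27],1.65)"
```

```text
t 54.75 yaw 1.766 tcp [0.4505 0.2113 0.2699] F [ 1.  -0.2 -6.9] w 0.0114 -> rows [-4.440e+01 -1.065e+01  2.000e-02] 0.116 q6 0.19
```

```bash
python3 -m handwheel '[-2,-0.5,0,0, -6,-1.4,0,0.02, -10.5,-2.5,0,0.04, -15,-3.6,0,0.06, -20,-4.8,0,0.08, -25,-6,0,0.1, -30,-7.2,0,0.116, -35,-8.4,0,0.116, -40,-9.6,0,0.116, -44.4,-10.65,0,0.116]' | grep pos;python3 -m handwheel '[0,0,0,0, 0,0,0,0]' | grep -E 'pos|force'
python3 - <<'E'
from df import *
f=wframe();pickle.dump(f,open('mil.pkl','wb'));cv2.imwrite('pics/mil.png',f['frame']);im=f['frame'];t=f['t'];zb=t[2]-.1533;a=np.arctan2(f['R'][1,0],f['R'][0,0])
print('yaw',a,t);discfit(f,t[:2],zb+.146,.056,rr=(.050,.0575));discfit(f,t[:2],zb+.140,.058,rr=(.0568,.064),thr=2.5)
c=np.array([.4318,-.2445])
for z in (.076,): discfit(f,c,z,.062,sign=1,rr=(.057,.067),thr=3)
def pol(c,z,ths,rs):
    U=np.array([[wproj(f,[c[0]+r*np.cos(th),c[1]+r*np.sin(th),z]) for th in ths] for r in rs],np.float32);return cv2.remap(im.min(2),U[...,0],U[...,1],cv2.INTER_LINEAR)
ths=np.arange(.7,-.71,-.02)
for r in pol(t,zb+.064,a+ths,np.arange(.072,.054,-.002)): print(''.join('%x'%(k//16) for k in r))
print('ring: angles about gap dir (pi/2-.153)')
for r in pol(c,.076,np.pi/2-.153+ths,np.arange(.082,.056,-.002)): print(''.join('%x'%(k//16) for k in r))
E
```

```text
tcp_pos: [0.4318, -0.2466, 0.2703]
tcp_pos: [0.4323, -0.2447, 0.2704]
wrist_force: [-0.1, 0.0, -7.3]
gripper_force: 110.2
yaw 1.6494144412756897 [ 0.43225724 -0.2447417   0.27039398]
n 31 c [ 0.432  -0.2453] r 0.0553 med 0.0001 loader [ -65.6 -453.7  263.1]
n 27 c [ 0.4321 -0.2416] r 0.0585 med 0.00099 loader [ -65.1 -450.1  257.1]
n 23 c [ 0.4323 -0.2431] r 0.0619 med 0.00152 loader [ -65.  -451.6   76. ]
7778999999989a9abbbccbcccccca56acbbcccbbccbbbbcbbbbba999999999999999999
78999999abbbbbbbcccccbcccccbb78bccccccbbcbbbbcbbbbbbcbbb99baa9999999999
999abccbccbcbbbccccddddddddddddddddddcbbccbbbccbbabbcbb755abbbbba9a9999
c9569cccccdddddddddddddddddddddddddddcbbcbbbbccbaadddddcbbccbbbbbbbbbaa
cbabcddddddddddddddddddddddddddddddddcbca545656667acdddddddddddccccbbbb
dddddddddddddcddddddccccbccccccbbccccbbc84588888888accdddddddddddddddcc
dddddddcccccccbccccccccbbbbbbbbbbbccbbbc746889999999bbbbbcddddddddddddd
566687677899aba9887677666555555444444455446888999998bbbbbbbbba9abbbba99
54445555555555555555555555555555555555544566766665665555666666666666665
ring: angles about gap dir (pi/2-.153)
999
[... 232 characters left out ...]
aaaabbbbbaaaaaaaaaaaaa9aaaaaaa9999999aaaaa999999aa99
ccccbccccccccba657acccbbcccccbbcccbbbbbccbbbbbbccbbbb978abbbbbbbbbbbbbb
cccbccccccccbb85559bcbbbccccbbbcbbbbbbbcccbbbbbbcbbba5557bbbbbbbbbbbbbb
ccccccccccccccb98abccccccccccbbcbbbbbbbcccbbbbbbcccca766abcbbbbbbcbcccb
dddddddddddddddddddddddddddcbbbccbbbbbbccbbb8cddcccdddddddddddddddddddd
dddddddddddddddddddddddddddcbbbccbbbbbccccba8cddddddddddddddddddddddddd
dddddddddddddddddddddddddddcbbbcbba9aba9a98879bbcdcdddddddddddddddddddd
dddddddddddddddddddddddddddcbbcb8544566666667778bcccdddddddddddddddddcb
ccccccccccccccccccccccccccccbbcb84457888888888888bccbcbbbbccbbbba999876
ccccccbbbcccbcccccbbbccccccbbbca64467889888888998abcbbbbbbbbaa975666655
```

```bash
python3 -m handwheel '[0,0,1.5,0, 0,0,3,0, 0,0,4,0, 0,0,4.4,0, 0,0,4.4,0]' | grep -E 'pos|force';python3 -m handwheel '[0,0,0.4,0, 0,0,0.8,0, 0,0,1.2,0, 0,0,1.5,0, 0,0,1.6,0, 0,0,1.6,0]' | grep -E 'pos|force|rot'; python3 st.py
```

```text
tcp_pos: [0.4324, -0.2448, 0.2272]
wrist_force: [-0.0, -0.5, -7.5]
gripper_force: 110.2
tcp_pos: [0.4325, -0.2448, 0.2114]
eef_rot: [0.0, 0.679, 0.735, 0.0]
wrist_force: [-0.0, -0.0, -7.8]
gripper_force: 110.5
M [ 0.02  0.   -0.01]
t 57.67 yaw 1.65 tcp [ 0.4325 -0.2448  0.2114] F [-0.  -0.  -7.8] w 0.0113 -> rows [45.46  5.47  5.43] 0 q6 -0.65
```

```bash
python3 -m handwheel '[0,0,0.15,0, 0,0,0.3,0, 0,0,0.3,0]' | grep -E 'pos|force';python3 -m handwheel '[0,0,0.1,0, 0,0,0.2,0, 0,0,0.2,0]' | grep -E 'pos|force'
```

```text
tcp_pos: [0.4326, -0.2449, 0.2086]
wrist_force: [-0.1, -0.2, -0.9]
gripper_force: 110.9
tcp_pos: [0.4327, -0.245, 0.2085]
wrist_force: [-4.9, 3.8, 16.5]
gripper_force: 113.5
```

```bash
python3 -m handwheel '[0,0,-0.15,0, 0,0,-0.15,0]' | grep -E 'pos|force';python3 -m handwheel '[0,0,0,0, 0,0,0,0, 0,0,0,0, 0,0,-3,0, 0,0,-8,0, 0,0,-10,0, 0,0,-10,0]' 0 | grep -E 'pos|force'
python3 - <<'E'
from lj import *;from df import *
f=wframe();cv2.imwrite('pics/fin.png',f['frame']);im=f['frame'];c=np.array([.4318,-.2445])
for z in(.202,): discfit(f,[.4323,-.2449],z,.056,rr=(.05,.0575)); discfit(f,[.4323,-.2449],z,.056,rr=(.05,.0575))
discfit(f,[.4323,-.2449],.196,.058,rr=(.0568,.063),thr=2.5)
def pol(c,z,ths,rs):
    U=np.array([[wproj(f,[c[0]+r*np.cos(th),c[1]+r*np.sin(th),z]) for th in ths] for r in rs],np.float32);return cv2.remap(im.min(2),U[...,0],U[...,1],cv2.INTER_LINEAR)
ths=np.arange(.5,-.51,-.02)
print('rib z=.12');[print(''.join('%x'%(k//16) for k in r)) for r in pol(c,.12,np.pi/2-.155+ths,np.arange(.072,.054,-.002))]
print('ring');[print(''.join('%x'%(k//16) for k in r)) for r in pol(c,.076,np.pi/2-.155+ths,np.arange(.076,.058,-.002))]
E
```

```text
tcp_pos: [0.4326, -0.2449, 0.2085]
wrist_force: [-1.1, 1.1, 7.2]
gripper_force: 112.4
tcp_pos: [0.4327, -0.245, 0.3087]
wrist_force: [0.0, -0.1, -0.6]
gripper_force: 0.0Traceback (most recent call last):
  File "<stdin>", line 3, in <module>
  File "df.py", line 13, in discfit
    R=least_squares(lambda q_:np.hypot(P[:,0]-q_[0],P[:,1]-q_[1])-q_[2],[*c0,r0],loss='soft_l1',f_scale=.0007)
    return func(*args, **kwargs)
    vector_fun = VectorFunction(
        fun_wrapped,
    ...<6 lines>...
        workers=workers
    )
    self._update_fun()
    ~~~~~~~~~~~~~~~~^^
    self.f = self.fun_wrapped(xp_copy(self.x))
             ~~~~~~~~~~~~~~~~^^^^^^^^^^^^^^^^^
    return np.atleast_1d(self.fun(x))
                         ~~~~~~~~^^^
    return self.f(x, *self.args, **self.kwargs)
           ~~~~~~^^^^^^^^^^^^^^^^^^^^^^^^^^^^^^
  File "df.py", line 13, in <lambda>
    R=least_squares(lambda q_:np.hypot(P[:,0]-q_[0],P[:,1]-q_[1])-q_[2],[*c0,r0],loss='soft_l1',f_scale=.0007)
                                       ~^^^^^
IndexError: too many indices for array: array is 1-dimensional, but 2 were indexed
```

Run:
```python
from df import *
f=wframe();cv2.imwrite('pics/fin.png',f['frame']);im=f['frame'];c=np.array([.4318,-.2445])
print(f['t'])
for rr in((.052,.0595),(.055,.064)):
    for s in(1,-1):
        try: discfit(f,[.4323,-.2449],.202,.056,sign=s,rr=rr,thr=1.5)
        except Exception as e: print('none')
def pol(c,z,ths,rs):
    U=np.array([[wproj(f,[c[0]+r*np.cos(th),c[1]+r*np.sin(th),z]) for th in ths] for r in rs],np.float32);return cv2.remap(im.min(2),U[...,0],U[...,1],cv2.INTER_LINEAR)
ths=np.arange(.5,-.51,-.02)
print('rib z=.12');[print(''.join('%x'%(k//16) for k in r)) for r in pol(c,.12,np.pi/2-.155+ths,np.arange(.072,.054,-.002))]
print('ring');[print(''.join('%x'%(k//16) for k in r)) for r in pol(c,.076,np.pi/2-.155+ths,np.arange(.076,.058,-.002))]
print('disc all round');[print(''.join('%x'%(k//16) for k in r)) for r in pol(c,.202,np.arange(-3.1,3.1,.12),np.arange(.062,.0,-.004))]
```

```text
[ 0.43248312 -0.24481231  0.30703527]
n 32 c [ 0.4315 -0.2437] r 0.0569 med 0.00062 loader [ -65.8 -452.   202. ]
n 118 c [ 0.4323 -0.2453] r 0.055 med 0.00021 loader [ -65.3 -453.7  202. ]
n 46 c [ 0.4309 -0.2415] r 0.0559 med 0.00079 loader [ -66.3 -449.8  202. ]
n 56 c [ 0.432  -0.2414] r 0.0586 med 0.00066 loader [ -65.1 -449.8  202. ]
rib z=.12
cccbb7557bbbbbccccbbbbbbbbbbbbbbbbbbbbba878bbbbabbb
ccccba88abcbbbcccbbbbbbbbbbbbbbbbbbbbbb8556abbbbbbb
cddccccddcddddddcbbbbbbbbbbbbbbaaccccccc99accbbbbbb
ddddddddddddddddcbbbbbbbbbbbbbb9addcccddddddddddcdd
ddcdddddddddddddcbbb9766787789b9bddcccddddddddddcdd
cccdcdddddddcdcdcbbb657888888888bddccccdddddddddddd
bcbbbcbcbbbbccccbbba55788888889abccbcbccccccccccccc
aaaa9999aa9998999a97467888888889aaaaba9999999888777
555555555555555555555566665666656666666665566667777
ring
abbba99aaaaaaaabbaaaaaaaaaaaaaa9aaaaaaaa99999aaa999
ccbb8668bbbbbbbcccbbbbbbbbbbbbbbbbbbbbbbbbb878abbbb
bbbb7556abbbbbccccbbbbbbbbbbbbbbbbbbbbbbbb96558bbbb
cccbb99acccbbbccccbbbbbbbbbbbbbbbbbbbbcbbbb877abcbb
dccdccdddcddccdcccbbbbbbbbbbbbbbba9bcccccddccdddddd
dcddddddddddddd
[... 355 characters left out ...]
bababababab
cdccccddccddd9cddddeeedeedddddddddddddddddddcccccccc
cdcdccdddccdd55ddddeedddedddddddddddddd65ddddccccdcc
cdcccccddddb934bddddddddddddddddddddddd55dddcccccccc
cdccdcccddd313426dddddddddddddddddddd446543ddcccdccc
cdccdddccdd323423dddddddddddddddddddd233222ddccdcccc
cdccddddcc8323433adddddddddddddddddd9221112adcddccdc
ccdccddddd32234333ddddddddddddddcddd32222222cddccccc
cddcccddc5312344234ddddddddddddddcd5323322224ccdcdcc
ccdddccb432223443233cddddddddddddb332233322232ccdcdc
ccddc732222223444323338cdddddca723322333332223338ccd
2333332222223334433222333333333322233333332222223233
2222222222233333333333333333333333333333333222222222
3333333333333333333333333333333333333333333333333333
```

```bash
python3 -c "
from station import bot
print(bot.close_job())"
```

```text
the job is handed in; nothing more can be done
None
```

The job is handed in, but its verdict wasn't shown: as far as I could measure, the jar with all six balls (four from the chute, two from the rack) is closed, locked and fully home in the mill's ring, after a first lid turn that jammed and twisted the jar out of its nest until I turned it back and locked the lid again.

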